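# Lay out the re-heeling kit on its outline mats

### The job

Lay out the cobbler's re-heeling kit: put the leather heel block, the wax tin, the brush and the awl each flat and upright, as it lies now, on the cork mat that bears its black outline, covering the outline and pointing the way the outline does (the awl's steel to the thin end, the heel's straight edge on the straight edge; the brush may lie either way round). Any order will do; let go of everything, and leave the steel tack dish and the glue can where they stand.

Things in the scene. Friction and masses are not known exactly. Their poses are not given: they have to be found in the camera images.
- heel: Loose brown stacked-leather heel block, D-shaped from above, 59 mm long, 58 mm wide, 30 mm high, about 90 g. Origin on its underside at the middle of the straight edge; x runs from the straight edge to the round end, with a half-circle of radius 29 mm centred at x = +30 mm; the two sides at y = +-29 mm are flat and parallel from x = 0 to +30 mm; z up.
- wax: Loose round wax tin, aluminium with a red lid and cream centre, 62 mm in diameter (lid; the aluminium lower half is 60 mm), 26 mm high, about 100 g. Origin at the centre of its underside, z up.
- brush: Loose small brush lying bristles down: light wood back 104 x 40 mm over a black bristle block (rigid) 96 x 34 mm by 20 mm high; 36 mm high in all, the wood back from 20 to 36 mm; about 90 g. Origin at the centre of its underside, x along its length (the two ends are alike), z up.
- awl: Loose awl lying flat: yellow flat-sided handle 64 x 26 x 26 mm with a thin steel shaft (7 mm thick, 42 mm long) out of one end, 106 mm long in all, about 60 g. Origin at the centre of the handle's underside; x points along the shaft to the tip (handle from x = -32 to +32 mm, tip at +74 mm); z up.
- mat_heel: Fixed flat tan cork mat, 120 x 80 x 3 mm; origin at the centre of its underside, x along its 120 mm side, z up. Painted on it, a filled black outline: a D, 59 x 58 mm, centred on the mat, its straight edge at x = -29.5 mm and its round end towards +x. The heel belongs here with its origin at x = -29.5 mm, y = 0 and its x along the mat's x.
- mat_wax: Fixed flat tan cork mat, 120 x 80 x 3 mm; origin at the centre of its underside, x along its 120 mm side, z up. Painted on it, a filled black outline: a disc 62 mm in diameter, centred. The wax tin belongs here, at the centre.
- mat_brush: Fixed flat tan cork mat, 120 x 80 x 3 mm; origin at the centre of its underside, x along its 120 mm side, z up. Painted on it, a filled black outline: a rectangle 104 x 40 mm, centred, long side along x. The brush belongs here, centred, either way round.
- mat_awl: Fixed flat tan cork mat, 120 x 80 x 3 mm; origin at the centre of its underside, x along its 120 mm side, z up. Painted on it, a filled black outline: an awl seen from above: a 64 x 26 mm handle centred at x = -21 mm and a thin 7 mm wide bar from there to x = +53 mm. The awl belongs here with its origin at x = -21 mm, y = 0 and its x along the mat's x.
- dish: Bystander: loose open steel dish of brass tacks, 84 mm in diameter, 24 mm high; origin at the centre of its underside. Leave alone.
- glue: Bystander: loose silver metal glue can with a yellow band, 72 mm in diameter, 65 mm high; origin at the centre of its underside. Leave alone.
Mind the look-alikes: they are no part of the job. Of the things like the awl, leave any that is green, red or white; of the rest the larger one is meant.

How it is judged:
By the outcome, as a careful person would: the job done as asked, in the order asked, and still so for the second after the job is handed in, with the robot touching nothing.
It also fails if it takes over 122 s, if anything falls off the work surface, if the arm or the gripper's body presses on something with over 40 N, if the wrist force passes 120 N, or if a joint passes its speed limit or range.

### The arm

A 6-joint arm with a two-finger parallel gripper is mounted at the origin on the work surface. World frame = base frame: x ahead of the robot, y to its left, z up, the work surface at z = 0. Lengths are in mm, angles in rad, forces in N, time in s.
With the tool pointing down it reaches from about 375 to 900 mm from the base axis. Payload 3.1 kg.
Tool frame: the origin (TCP) lies between the finger pads; the fingertips stand bot.tips_ahead ahead of it and the grasp point (between the pads) lies 2 mm behind it (bot.tips_ahead is the distance from the TCP to the fingertips, in mm); x points along the fingers, y is the direction in which the jaws open and shut, and the axes are right-handed (so a half turn about x gives the same grasp; the last joint's range is limited). The gripper opens to 87 mm and grips with 3 to 60 N. Pads are 19 mm wide; open, the fingers measure 117 mm over their backs; the gripper's body (75 mm by 190 mm) begins 51 mm behind the grasp point.
Start: joints at [0.969, 0.527, 1.433, -0, 1.181, -0.178], TCP at [256.975, 569.702, 239.548] pointing down, gripper open.
Joint ranges: [-3.08, 3.08], [-0.75, 2.2], [0.22, 2.44], [-1.43, 4.57], [0, 2.65], [-2.85, 2.85]. Speed limits (rad/s): [2.79, 2.79, 3.14, 3.14, 3.14, 3.14].

### API

Orientations are given as [roll, pitch, yaw] about the fixed x, y, z axes, in that order (R = Rz(yaw) Ry(pitch) Rx(roll)).
In Python, from station import monitor, optics, workorder, bot gives the robot as it stands.
- The arm moves only by the shell command python3 -m creep 'ROWS'. ROWS is JSON, one flat list of numbers, 7 for each row, row after row: the shift along the tool's x, y, z in mm, then the turn, a rotation vector about the tool's x, y, z in degrees, then the opening, from 0 (shut) to 1 (fully open). A call has 1 to 8 rows; each row shifts and turns the commanded pose from where the row before left it, along the tool's axes as they then stand; what a row does not reach is not made up. A row lasts 1/12 s, in which the tool goes at most 41.7 mm and 7.16 degrees, less where a joint would pass 70% of its speed; a pose out of reach is approached as far as the arm can. A call is refused whole if a number of a shift passes 41.7 or a number of a turn 7.16, either way. A call with a gripper value outside its range is refused whole. The fingers move at their own pace and stop on an object; the grip force is fixed at half the most. Time passes only in rows, so rows that do not move let the fingers close. It gives the time, the measured TCP pose, the force and the opening at its end, in the units of the state.
- monitor.state(): the state, without advancing time (a new reading comes with each control period).
- optics.get_image(name): name is "scene" or "side" or "wrist"; returns a dict with "color" (384x512x3 uint8, red, green, blue), "intrinsics" (3x3 intrinsics, pixels), "R" (3x3) and "t" (3): a world point X has camera coordinates R X + t. Camera axes: x right, y down, z forward; pixel columns grow to the right and rows downward; lengths in mm; the calibration is good to about 2 mm. A picture is of the moment at which its call begins. There is no depth.
- workorder.sign_off(): hands the job in, once; it reports no verdict.
The state is a dict: "time": time; "qpos": joint angles; "dq": joint speeds; "joint_efforts": joint torques, N m; "tcp_pos": TCP position; "tool_rot": TCP orientation; "force": force on the tool from outside, world axes, zero at the start; "wrist_torque": the same for the moment, N m; "opening": finger opening in mm.
Only numpy, scipy, OpenCV 4.12 (cv2) and the standard library are available. Lean on these libraries where they do the work, as an engineer would, in place of code of your own. Each camera call takes 0.05 s, during which the arm holds its last target.

## Working session

There is one attempt and no reset: what is moved stays moved. The work goes in short steps, Python scripts to look and compute and a shell command to move; the robot and the scene stay as the last step left them, time stands still between calls to the robot, and variables do not carry over. Pictures are saved under pics/ and viewed, and the job is handed in when it is done.

```bash
ls; mkdir -p pics
python3 - <<'E'
from station import monitor, optics, workorder, bot
import cv2
print(bot.tips_ahead)
print(monitor.state())
for n in ["scene","side","wrist"]:
    im=optics.get_image(n)
    cv2.imwrite(f"pics/{n}0.png",im["color"][:,:,::-1])
    print(n,im["intrinsics"],im["R"],im["t"])
E
```

```text
pics
17.0
{'time': 0.0, 'qpos': array([ 9.68446035e-01,  5.28486892e-01,  1.43387156e+00,  8.19366080e-06,
        1.18140786e+00, -1.78474251e-01]), 'dq': array([ 0.00021495, -0.00025729,  0.00045843,  0.00172029, -0.00031034,
       -0.00152492]), 'joint_efforts': array([ 2.08615011e-04, -4.40045857e+01, -1.76588452e+01,  6.31626067e-02,
        5.82159008e-02, -1.46714096e-04]), 'tcp_pos': array([256.62260965, 569.13486217, 238.568645  ]), 'tool_rot': array([-1.75275479,  1.56862265, -2.17663395]), 'force': array([0.35107473, 0.03711529, 0.20759164]), 'wrist_torque': array([-0.01990492, -0.04172204, -0.03607474]), 'opening': 86.8636140227652}
scene [[384.84338826   0.         254.07264219]
 [  0.         384.84338826 188.80940037]
 [  0.           0.           1.        ]] [[-0.76980722  0.63819468 -0.01021731]
 [ 0.49698585  0.5892794  -0.6369889 ]
 [-0.40050208 -0.49543651 -0.77080526]] [ 356.63247162 -209.8386113  1342.56597689]
side [[379.91254821   0.         256.47763996]
 [  0.         379.91254821 186.86834281]
 [  0.           0.           1.        ]] [[ 0.70189729 -0.71227325 -0.00264765]
 [-0.47906414 -0.46932811 -0.74177401]
 [ 0.52710317  0.52191756 -0.6706447 ]] [-348.00640517  270.3461419   891.85705363]
wrist [[298.18940043   0.         255.48568627]
 [  0.         298.18940043 190.31583895]
 [  0.           0.           1.        ]] [[ 0.41162285  0.91135313 -0.00144685]
 [ 0.87349316 -0.39406914  0.28586572]
 [ 0.25995446 -0.11893268 -0.95826859]] [-624.16859819  -33.6973397   391.3852756 ]
```

View pics/scene0.png

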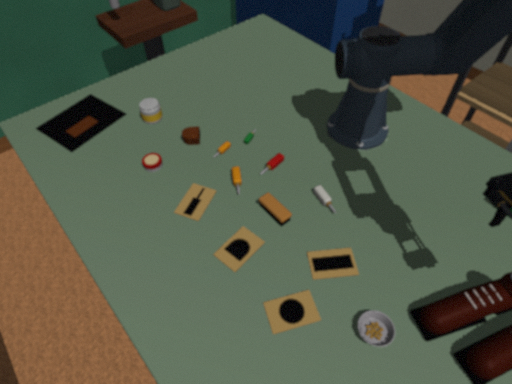

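View pics/side0.png

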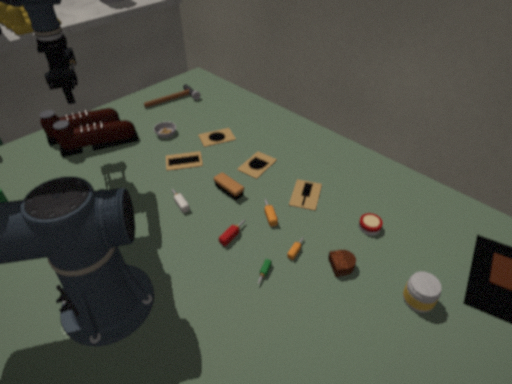

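View pics/wrist0.png

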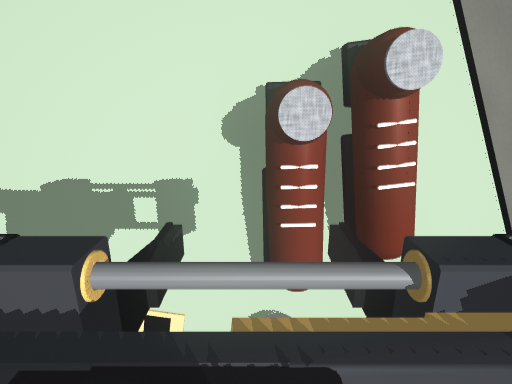

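The scene view shows mats at (195,201), (239,248), (333,263), (292,311). Loose objects are the heel (191,135), wax (152,160), brush (274,208), dish (375,328) and glue can (150,110).

Awl candidates in the scene view:
- orange (237,180)
- smaller orange (223,149)
- green (249,137)
- red (273,163)
- white (322,197)

By the description, the larger non-green/red/white one at (237,180) is meant. I'll check it in a close crop.

```bash
cat > h.py <<'E'
import numpy as np, cv2
from station import monitor, optics, workorder, bot
from scipy.spatial.transform import Rotation as Ro
def ray(im,uv):
    K,R,t=im["intrinsics"],np.array(im["R"]),np.array(im["t"])
    uv=np.atleast_2d(np.asarray(uv,float))
    d=(np.linalg.inv(K)@np.c_[uv,np.ones(len(uv))].T)
    return -R.T@t,(R.T@d).T
def plane(im,uv,z):
    C,d=ray(im,uv)
    return C+d*((z-C[2])/d[:,2])[:,None]
def proj(im,X):
    X=np.atleast_2d(np.asarray(X,float))
    p=(im["intrinsics"]@(np.array(im["R"])@X.T+np.array(im["t"])[:,None])).T
    return p[:,:2]/p[:,2:]
def ortho(im,x0,x1,y0,y1,z,s=1.0):
    # top-down rectification of plane z; s px per mm; image col = y decreasing, row = x decreasing
    W=int((y1-y0)*s);H=int((x1-x0)*s)
    P=[[x1,y1,z],[x1,y0,z],[x0,y0,z],[x0,y1,z]]
    q=np.float32([[0,0],[W,0],[W,H],[0,H]])
    M=cv2.getPerspectiveTransform(np.float32(proj(im,P)),q)
    return cv2.warpPerspective(im["color"],M,(W,H),flags=cv2.INTER_CUBIC)
def tool():
    s=monitor.state()
    return s,Ro.from_euler('xyz',s["tool_rot"]).as_matrix()
E
python3 - <<'E'
from h import *
for n in ["scene","side"]:
    im=optics.get_image(n)
    b=im["color"][:,:,::-1]
    C,_=ray(im,[0,0]); print(n,C)
    c=b[95:225,130:350] if n=="scene" else b[170:310,150:400]
    cv2.imwrite(f"pics/{n}_crop.png",cv2.resize(c,None,fx=3.2,fy=3.2,interpolation=cv2.INTER_CUBIC))
    hsv=cv2.cvtColor(b,cv2.COLOR_BGR2HSV)
    pts={"scene":dict(awl=(237,176),awl2=(223,149),heel=(191,135),wax=(152,160),brush=(274,208),m_awl=(205,187),mh=(225,252),mb=(333,252),mw=(275,318),dish=(375,328),glue=(150,110),green=(109,247)),
    "side":dict(awl=(271,216),awl2=(295,251),heel=(342,260),wax=(371,222),brush=(229,184),m_awl=(315,194),mh=(249,168),mb=(183,155),mw=(203,139),dish=(165,130),glue=(424,283))}[n]
    for k,v in pts.items():
        print(k,hsv[v[1],v[0]],plane(im,v,10)[0].round())
im=optics.get_image("wrist"); print(ray(im,[0,0])[0], plane(im,[[0,0],[511,0],[255,190],[255,230]],0).round())
E
```

```text
scene [916.52553575 561.2088218  904.83587769]
awl [ 18 223 176] [459. -88.  10.]
awl2 [ 18 238 169] [ 421. -211.   10.]
heel [ 10 190  78] [ 464. -337.   10.]
wax [ 21  81 169] [ 626. -319.   10.]
brush [ 16 166 146] [453.  79.  10.]
m_awl [ 22 101 126] [ 561. -115.   10.]
mh [ 20 123 149] [650. 104.  10.]
mb [ 19 122 151] [430. 288.  10.]
mw [ 19 126 148] [666. 322.  10.]
dish [ 18 124 125] [504. 488.  10.]
glue [ 30   2 140] [ 504. -546.   10.]
green [ 55  43 113] [ 880. -109.   10.]
side [ -96.322784   -586.4704684   797.73354547]
awl [ 15 176 194] [464. -90.  10.]
awl2 [ 16 182 153] [ 416. -220.   10.]
heel [  9 168 100] [ 477. -324.   10.]
wax [ 19  78 186] [ 643. -306.   10.]
brush [ 15 143 162] [472.  97.  10.]
m_awl [ 18 116 163] [ 624. -123.   10.]
mh [ 17 115 153] [571. 109.  10.]
mb [ 17 110 155] [463. 319.  10.]
mw [ 18 114 163] [571. 344.  10.]
dish [ 17 121 114] [509. 490.  10.]
glue [ 11  13 153] [ 559. -505.   10.]
[184.71145007 602.24997896 384.17316069] [[-34. 384.   0.]
 [203. 910.   0.]
 [288. 554.   0.]
 [342. 530.   0.]]
```

View pics/scene_crop.png

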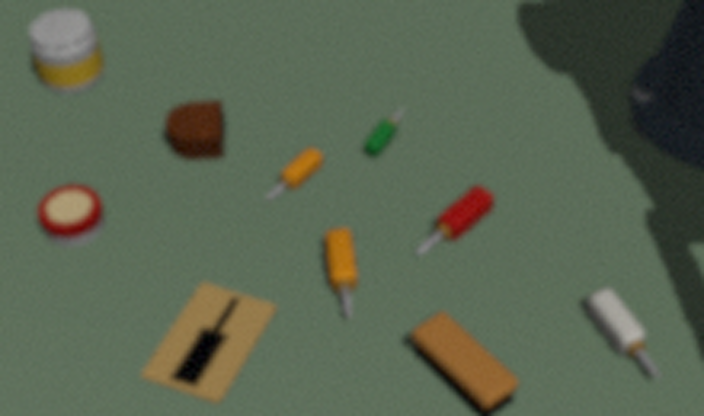

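View pics/side_crop.png

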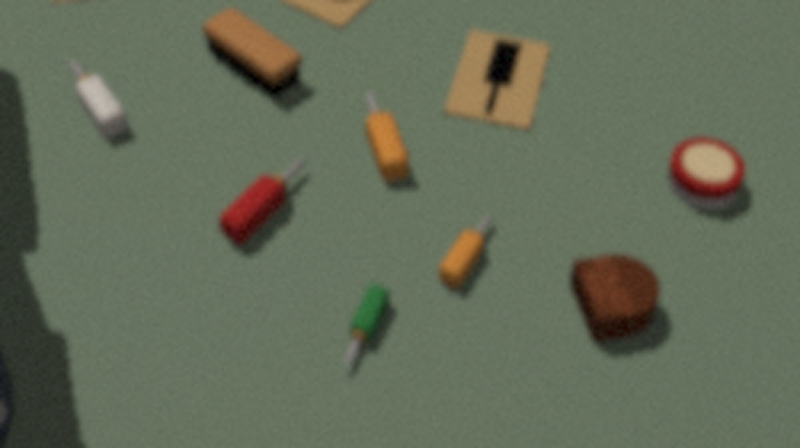

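```bash
cat > coarse.py <<'E'
from h import *
def blob(mask,pt):
    n,l,st,ce=cv2.connectedComponentsWithStats(mask.astype(np.uint8))
    ys,xs=np.nonzero(mask); i=np.argmin((xs-pt[0])**2+(ys-pt[1])**2)
    m=(l==l[ys[i],xs[i]]).astype(np.uint8)
    c=max(cv2.findContours(m,cv2.RETR_EXTERNAL,cv2.CHAIN_APPROX_NONE)[0],key=cv2.contourArea)[:,0]
    return m,c
P={"scene":dict(awl=(237,176),awl2=(223,149),wax=(152,160),brush=(274,208),m_awl=(205,187),mh=(225,252),mb=(333,252),mw=(275,318)),
"side":dict(awl=(271,216),awl2=(295,251),wax=(371,222),brush=(229,184),m_awl=(315,194),mh=(249,168),mb=(183,155),mw=(203,139))}
def run():
  for n in P:
    im=optics.get_image(n)
    hsv=cv2.cvtColor(im["color"],cv2.COLOR_RGB2HSV).astype(int)
    H,S,V=hsv[...,0],hsv[...,1],hsv[...,2]
    for k,v in P[n].items():
        z={"awl":26,"awl2":20,"wax":26,"brush":36}.get(k,3)
        if k.startswith("awl"): m=(abs(H-17)<6)&(S>150)&(V>90)
        elif k=="brush": m=(abs(H-15)<5)&(S>110)&(V>90)
        elif k=="wax": m=(abs(H-20)<8)&(S<130)&(V>120)&(S>40)
        else: m=(abs(H-18)<7)&(S>75)&(V>85)
        mm,c=blob(m,v)
        X=plane(im,c,z)[:,:2].astype(np.float32)
        r=cv2.minAreaRect(X); b=cv2.boxPoints(r)
        e=b[1]-b[0] if np.linalg.norm(b[1]-b[0])>np.linalg.norm(b[2]-b[1]) else b[2]-b[1]
        print(n,k,"c",np.round(r[0],1),"size",np.round(sorted(r[1]),1),"long axis deg",round(np.degrees(np.arctan2(e[1],e[0]))%180,1),end=' ')
        if k[0]=='m':
            x0,y0=c.min(0);x1,y1=c.max(0)
            hull=np.zeros_like(mm);cv2.fillConvexPoly(hull,cv2.convexHull(c),1);hull=cv2.erode(hull,np.ones((3,3)))
            bl=(hull>0)&(V<75)
            ys,xs=np.nonzero(bl)
            Y=plane(im,np.c_[xs,ys],3)[:,:2]; print("black centroid",Y.mean(0).round(1),len(xs))
        else: print("centroid",plane(im,np.argwhere(mm)[:,::-1],z)[:,:2].mean(0).round(1))
run()
E
python3 coarse.py
```

```text
scene awl c [467.8 -80.5] size [24.5 69.6] long axis deg 52.4 centroid [467.4 -81.1]
scene awl2 c [ 419.3 -207.9] size [22.2 54. ] long axis deg 17.3 centroid [ 419.4 -208.1]
scene wax c [ 631.7 -309.6] size [39.3 40.1] long axis deg 20.8 centroid [ 631.7 -308.9]
scene brush c [461.5  90. ] size [ 40.  105.7] long axis deg 89.8 centroid [461.9  91.4]
scene m_awl c [611.2 -95.3] size [ 82.  121.7] long axis deg 28.4 black centroid [626.7 -87.4] 129
scene mh c [611.  113.1] size [ 80.7 121.2] long axis deg 9.0 black centroid [613.7 113.9] 318
scene mb c [452.4 306.1] size [ 81.7 120.6] long axis deg 146.2 black centroid [451.7 306. ] 483
scene mw c [622.4 332.4] size [ 81.4 120.9] long axis deg 156.2 black centroid [622.2 332.4] 456
side awl c [456.4 -94.3] size [24.4 68.8] long axis deg 57.1 centroid [455.8 -94.7]
side awl2 c [ 410.8 -220. ] size [18.5 50. ] long axis deg 13.8 centroid [ 410.3 -220. ]
side wax c [ 634.2 -306.9] size [37.5 39.4] long axis deg 134.4 centroid [ 633.7 -307.7]
side brush c [455.3  81.3] size [ 40.  101.8] long axis deg 89.5 centroid [455.2  79.9]
side m_awl c [610.8 -96.6] size [ 81.8 123.7] long axis deg 28.2 black centroid [626.8 -88.1] 92
side mh c [610.5 111.5] size [ 83.4 123.4] long axis deg 9.2 black centroid [613.5 112.8] 133
side mb c [451.7 302.1] size [ 84.5 120.2] long axis deg 146.4 black centroid [451.6 304.6] 167
side mw c [621.7 328.7] size [ 84.3 121.1] long axis deg 156.2 black centroid [621.6 330.3] 97
```

```bash
cat > go.py <<'E'
# python3 go.py x y z yawdeg : yaw = world angle of tool y axis (mod 180); tool pointing down
from h import *
import sys
def plan(x,y,z,yaw=None):
    s,R=tool(); p=np.array(s["tcp_pos"])
    cur=np.degrees(np.arctan2(R[1,1],R[0,1]))
    d=R.T@(np.array([x,y,z])-p)
    print("tcp",p.round(1),"yaw",round(cur,2),"tilt",np.degrees(np.arccos(-R[2,0])).round(2),"t",round(s["time"],2),"open",round(s["opening"],1),"F",s["force"].round(1),"q6",s["qpos"][5].round(2),"q1",s["qpos"][0].round(2))
    # level correction
    Rt=None
    if yaw is not None:
        for a in (yaw,yaw+180):
            dd=(a-cur+180)%360-180
            # rotation about tool x (down) by +w changes yaw by -w
            c,sn=np.cos(np.radians(a)),np.sin(np.radians(a))
            yv=np.array([c,sn,0]);xv=np.array([0,0,-1.]);zv=np.cross(xv,yv)
            Rt=np.c_[xv,yv,zv]
            rv=Ro.from_matrix(R.T@Rt).as_rotvec(degrees=True)
            print(" yaw change",round(dd,2),"rotvec tool deg",rv.round(2))
    print(" shift BEFORE turning (tool xyz)",d.round(1),"norm rows",round(np.linalg.norm(d)/41.7,2))
if __name__=="__main__":
    a=list(map(float,sys.argv[1:])); plan(*a)
E
python3 go.py 452 306 250 146; python3 go.py 600 330 260
python3 -c "
from h import *
s,R=tool();print(R.round(3));im=optics.get_image('wrist')
C=ray(im,[0,0])[0];print('cam in tool',R.T@(C-s['tcp_pos']));print((np.array(im['R'])@R).round(3))"
```

```text
tcp [256.9 569.6 239.4] yaw 65.72 tilt 0.02 t 0.4 open 86.5 F [-0.3  0.2  0.6] q6 -0.18 q1 0.97
 yaw change 80.28 rotvec tool deg [-8.028e+01 -2.000e-02  1.000e-02]
 yaw change -99.72 rotvec tool deg [9.972e+01 1.000e-02 2.000e-02]
 shift BEFORE turning (tool xyz) [ -10.6 -160.1  286.2] norm rows 7.87
tcp [256.9 569.6 239.4] yaw 65.72 tilt 0.02 t 0.4 open 86.5 F [-0.3  0.2  0.6] q6 -0.18 q1 0.97
 shift BEFORE turning (tool xyz) [-20.6 -77.4 411.3] norm rows 10.05
[[-0.     0.411  0.912]
 [-0.     0.912 -0.411]
 [-1.    -0.    -0.   ]]
cam in tool [-1.45084142e+02  1.09922734e-01 -7.92103943e+01]
[[-0.     1.     0.   ]
 [-0.286 -0.001  0.958]
 [ 0.958  0.     0.286]]
```

```bash
python3 go.py 560 200 250 90
```

```text
tcp [256.9 569.7 239.5] yaw 65.72 tilt 0.01 t 0.45 open 87.0 F [ 0.4 -0.  -0.3] q6 -0.18 q1 0.97
 yaw change 24.28 rotvec tool deg [-2.428e+01 -0.000e+00  1.000e-02]
 yaw change -155.72 rotvec tool deg [1.5572e+02 1.0000e-02 0.0000e+00]
 shift BEFORE turning (tool xyz) [ -10.5 -212.3  428.3] norm rows 11.47
```

```bash
python3 -m creep '[-1,-17.7,35.7,0,0,0,1, -1,-17.7,35.7,0,0,0,1, -1,-17.7,35.7,0,0,0,1, -1,-17.7,35.7,0,0,0,1, -1,-17.7,35.7,0,0,0,1, -1,-17.7,35.7,0,0,0,1, -1,-17.7,35.7,0,0,0,1, -1,-17.7,35.7,0,0,0,1]' && python3 -m creep '[-1,-17.7,35.7,0,0,0,1, -1,-17.7,35.7,0,0,0,1, -1,-17.7,35.7,0,0,0,1, -1,-17.7,35.7,0,0,0,1, 0,0,0,-6.1,0,0,1, 0,0,0,-6.1,0,0,1, 0,0,0,-6.1,0,0,1, 0,0,0,-6.1,0,0,1]' && python3 -m creep '[0,0,0,0,0,0,1,0,0,0,0,0,0,1]'; python3 go.py 560 200 250 90
python3 - <<'E'
from h import *
im=optics.get_image("wrist"); cv2.imwrite("pics/w1.png",im["color"][:,:,::-1]); print(proj(im,[[452,306,3],[622,332,3],[611,113,3],[458,86,36]]).round())
E
```

```text
time: 1.12
tcp_pos: [460.1, 321.6, 247.9]
tool_rot: [1.002, 1.57, 0.578]
force: [-0.3, 1.0, 0.0]
opening: 87.1
time: 1.78
tcp_pos: [560.4, 199.3, 251.5]
tool_rot: [2.73, 1.571, 2.736]
force: [-0.1, 1.4, 0.1]
opening: 86.8
time: 1.95
tcp_pos: [560.1, 199.9, 251.6]
tool_rot: [1.391, 1.571, 1.391]
force: [0.1, -0.4, -0.6]
opening: 86.6
tcp [560.1 199.9 251.6] yaw 89.95 tilt 0.0 t 1.95 open 86.6 F [ 0.1 -0.4 -0.6] q6 -1.42 q1 0.15
 yaw change 0.05 rotvec tool deg [-0.05  0.   -0.  ]
 yaw change -179.95 rotvec tool deg [ 1.7995e+02 -1.0000e-02 -0.0000e+00]
 shift BEFORE turning (tool xyz) [ 1.6  0.1 -0.1] norm rows 0.04
[[341.  77.]
 [349. 206.]
 [193. 199.]
 [155.  80.]]
```

View pics/w1.png

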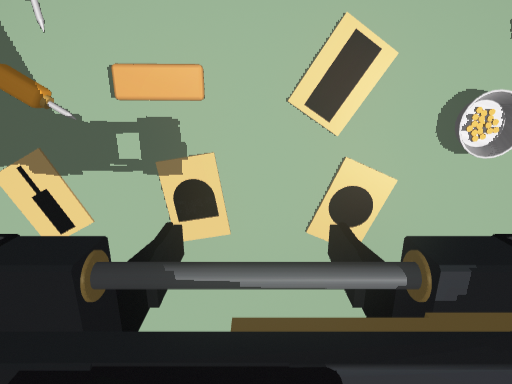

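The wrist view shows the brush mat at (343,75), wax mat (351,205) and heel mat (194,198), with its straight edge facing down the image (towards +x world). The awl mat is at (46,198), thin end up-left, and the brush is at (157,82). Next I'll take the right-hand view.

```bash
cat > wm.py <<'E'
from h import *
from coarse_b import blob
def masks(im):
    hsv=cv2.cvtColor(cv2.GaussianBlur(im["color"],(3,3),0),cv2.COLOR_RGB2HSV).astype(int)
    return hsv[...,0],hsv[...,1],hsv[...,2]
def rect(X):
    X=np.float32(X); r=cv2.minAreaRect(X); b=cv2.boxPoints(r)
    e=b[1]-b[0] if np.linalg.norm(b[1]-b[0])>np.linalg.norm(b[2]-b[1]) else b[2]-b[1]
    return np.array(r[0]),sorted(r[1]),np.degrees(np.arctan2(e[1],e[0]))%180
def pca(X):
    c=X.mean(0);w,v=np.linalg.eigh(np.cov((X-c).T));return c,np.degrees(np.arctan2(v[1,1],v[0,1]))%180,np.sqrt(w)
def mat(im,w):
    H,S,V=masks(im); uv=proj(im,[[*w,3]])[0]
    # mat incl. black: everything non-green near
    m=(abs(H-20)<8)&(S>60)&(V>60)
    ys,xs=np.nonzero(m); 
    mm,c=blob(m,uv)
    hull=np.zeros_like(mm);cv2.fillConvexPoly(hull,cv2.convexHull(c),1)
    inner=cv2.erode(hull,np.ones((5,5)))
    X=plane(im,c,3)[:,:2]; o=rect(X)
    bl=(inner>0)&(mm==0)
    n,l,st,ce=cv2.connectedComponentsWithStats(bl.astype(np.uint8)); k=1+np.argmax(st[1:,4])
    ys,xs=np.nonzero(l==k); Y=plane(im,np.c_[xs,ys],3)[:,:2]
    p=pca(Y); r=rect(Y)
    print("mat c",o[0].round(1),"size",np.round(o[1],1),"ang",round(o[2],2),"| black centroid",p[0].round(1),"pca",round(p[1],2),"rect",r[0].round(1),np.round(r[1],1),round(r[2],2))
def obj(im,uv,z,f):
    H,S,V=masks(im); m,c=blob(f(H,S,V),uv)
    X=plane(im,np.argwhere(m)[:,::-1],z)[:,:2]; p=pca(X); r=rect(plane(im,c,z)[:,:2])
    print("obj centroid",p[0].round(1),"pca",round(p[1],2),"rect",r[0].round(1),np.round(r[1],1),round(r[2],2),"px",m.sum())
    return m
E
sed '/^P=/,$d' coarse.py > coarse_b.py
python3 - <<'E'
from wm import *
im=optics.get_image("wrist")
for w in [(452,306),(622,332),(611,113),(611,-96)]: mat(im,w)
H,S,V=masks(im); print([ (H[p],S[p],V[p]) for p in [(82,150),(82,195)]])
obj(im,(157,82),36,lambda H,S,V:(abs(H-14)<5)&(S>120)&(V>120))
E
python3 go.py 540 -190 250 90
```

```text
mat c [452.4 306.5] size [ 80.5 120.5] ang 146.28 | black centroid [450.7 308. ] pca 146.37 rect [452.2 307.1] [ 37.4 101.6] 146.24
tcp [560.1 200.  251.6] yaw 90.01 tilt 0.01 t 2.05 open 87.1 F [-0.7 -0.3 -0.5] q6 -1.42 q1 0.16
 yaw change -0.01 rotvec tool deg [ 0.01  0.01 -0.  ]
 yaw change 179.99 rotvec tool deg [-1.7999e+02  0.0000e+00  1.0000e-02]
 shift BEFORE turning (tool xyz) [   1.6 -390.   -20.1] norm rows 9.37Traceback (most recent call last):
  File "<stdin>", line 3, in <module>
  File "wm.py", line 22, in mat
    n,l,st,ce=cv2.connectedComponentsWithStats(bl.astype(np.uint8)); k=1+np.argmax(st[1:,4])
                                                                         ~~~~~~~~~^^^^^^^^^^
    return _wrapfunc(a, 'argmax', axis=axis, out=out, **kwds)
    return bound(*args, **kwds)
ValueError: attempt to get argmax of an empty sequence
```

```bash
python3 - <<'E'
s=open('wm.py').read()
a=s.index("def mat("); b=s.index("def obj(")
new='''def mat(im,w):
    H,S,V=masks(im); uv=proj(im,[[*w,3]])[0]
    m=((abs(H-20)<8)&(S>60)&(V>60)).astype(np.uint8)
    roi=np.zeros_like(m); cv2.fillPoly(roi,[np.int32(proj(im,[[w[0]+90*np.cos(t),w[1]+90*np.sin(t),3] for t in np.arange(0,6.28,.2)]))],1)
    n,l,st,ce=cv2.connectedComponentsWithStats(m*roi); k=1+np.argmax(st[1:,4]); mm=(l==k).astype(np.uint8)
    c=max(cv2.findContours(mm,cv2.RETR_EXTERNAL,cv2.CHAIN_APPROX_NONE)[0],key=cv2.contourArea)[:,0]
    X=plane(im,c,3)[:,:2]; o=rect(X)
    hull=np.zeros_like(mm);cv2.fillConvexPoly(hull,cv2.convexHull(c),1)
    inner=cv2.erode(hull,np.ones((5,5)))
    tanV=np.median(V[mm>0]); bl=((inner>0)&(V<0.5*tanV)).astype(np.uint8)
    n,l,st,ce=cv2.connectedComponentsWithStats(bl); k=1+np.argmax(st[1:,4])
    bc=(l==k).astype(np.uint8)
    cc=max(cv2.findContours(bc,cv2.RETR_EXTERNAL,cv2.CHAIN_APPROX_NONE)[0],key=cv2.contourArea)[:,0]
    Y=plane(im,np.argwhere(bc)[:,::-1],3)[:,:2]
    p=pca(Y); r=rect(plane(im,cc,3)[:,:2])
    print("mat c",o[0].round(1),"size",np.round(o[1],1),"ang",round(o[2],2),"| black centroid",p[0].round(1),"pca",round(p[1],2),"rect",r[0].round(1),np.round(r[1],1),round(r[2],2))
'''
open('wm.py','w').write(s[:a]+new+s[b:])
E
python3 - <<'E'
from wm import *
im=optics.get_image("wrist")
for w in [(452,306),(622,332),(611,113),(611,-96)]: mat(im,w)
H,S,V=masks(im); print([ (H[p],S[p],V[p]) for p in [(82,150),(82,195)]])
obj(im,(157,82),36,lambda H,S,V:(abs(H-14)<5)&(S>120)&(V>120))
E
python3 go.py 540 -190 250 90
```

```text
mat c [452.4 306.6] size [ 80.3 120.5] ang 146.4 | black centroid [450.8 307.9] pca 146.34 rect [452.4 307.1] [ 38.7 103. ] 146.34
mat c [622.5 332.5] size [ 81.3 120.1] ang 156.28 | black centroid [630.3 331.3] pca 165.52 rect [633.2 333.5] [60.5 78.4] 179.95
mat c [610.8 114.8] size [ 80.5 120.6] ang 9.22 | black centroid [613.3 115.1] pca 35.0 rect [611.3 114.7] [57.1 57.6] 9.26
mat c [610.8 -92.9] size [ 82.2 121.1] ang 28.32 | black centroid [621.7 -88.3] pca 28.26 rect [611.2 -94. ] [ 25.4 104.7] 28.24
[(np.int64(17), np.int64(145), np.int64(232)), (np.int64(17), np.int64(140), np.int64(234))]
obj centroid [459.7  89.1] pca 89.35 rect [459.8  89.4] [ 37.5 102.4] 89.98 px 3180
tcp [560.1 200.1 251.6] yaw 90.04 tilt 0.0 t 2.1 open 87.2 F [-0.2  0.2 -0.3] q6 -1.42 q1 0.16
 yaw change -0.04 rotvec tool deg [ 0.04  0.   -0.  ]
 yaw change 179.96 rotvec tool deg [-1.7996e+02  0.0000e+00  1.0000e-02]
 shift BEFORE turning (tool xyz) [   1.6 -390.1  -20.3] norm rows 9.37
```

```bash
python3 -m creep '[0,-39,-2,0,0,0,1, 0,-39,-2,0,0,0,1, 0,-39,-2,0,0,0,1, 0,-39,-2,0,0,0,1, 0,-39,-2,0,0,0,1, 0,-39,-2,0,0,0,1, 0,-39,-2,0,0,0,1, 0,-39,-2,0,0,0,1]' && python3 -m creep '[0,-39,-2,0,0,0,1, 0,-39,-2,0,0,0,1, 0,0,0,0,0,0,1, 0,0,0,0,0,0,1]'
python3 - <<'E'
from wm import *
im=optics.get_image("wrist"); cv2.imwrite("pics/w2.png",im["color"][:,:,::-1]); 
for w in [(611,113),(611,-96)]: mat(im,w)
E
python3 go.py 540 -190 250 90
```

```text
time: 2.77
tcp_pos: [544.5, -113.8, 251.8]
tool_rot: [-0.244, 1.57, -0.243]
force: [1.0, 0.3, -0.6]
opening: 86.7
time: 3.1
tcp_pos: [540.8, -192.3, 251.5]
tool_rot: [0.171, 1.57, 0.168]
force: [0.9, 0.5, 0.4]
opening: 86.8
mat c [602.5 113. ] size [ 81.6 104.6] ang 9.49 | black centroid [613.6 115.8] pca 105.16 rect [611.5 115.5] [57.5 57.6] 9.35
mat c [611.1 -94. ] size [ 80.4 121.2] ang 28.19 | black centroid [627.7 -83.7] pca 30.01 rect [613.5 -93. ] [ 43.  108.6] 28.72
tcp [ 540.6 -190.4  251.4] yaw 89.96 tilt 0.06 t 3.15 open 87.4 F [-0.4 -0.3 -0.4] q6 -2.1 q1 -0.53
 yaw change 0.04 rotvec tool deg [-0.04 -0.03 -0.06]
 yaw change -179.96 rotvec tool deg [ 1.7996e+02 -9.0000e-02  4.0000e-02]
 shift BEFORE turning (tool xyz) [ 1.4  0.4 -0.6] norm rows 0.04
```

View pics/w2.png

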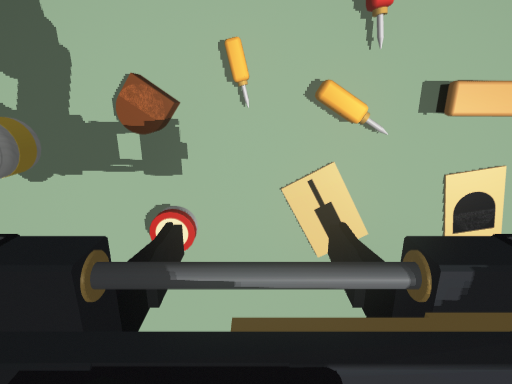

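The view shows the chosen large orange awl at (345,103), shaft to lower right. The small orange one is at (237,62), the heel at (145,103), the wax at (172,231) and the awl mat at (325,208). Next I'll look straight down on the heel and wax, then on the awl and brush.

```bash
python3 -m creep '[0,-34,2,0,0,0,1, 0,-34,2,0,0,0,1, 0,-34,2,0,0,0,1, 0,-33,3,0,0,0,1, 0,0,0,0,0,0,1, 0,0,0,0,0,0,1]'; python3 go.py 541 -87 180 90
python3 - <<'E'
from wm import *
im=optics.get_image("wrist"); cv2.imwrite("pics/w3.png",im["color"][:,:,::-1]); np.save("w3.npy",im,allow_pickle=True)
E
python3 -m creep '[9,39,-1,0,0,0,1, 9,39,-1,0,0,0,1, 9,39,-1,0,0,0,1, 9,39,-1,0,0,0,1, 9,39,-1,0,0,0,1, 9,39,-1,0,0,0,1, 0,0,0,0,0,0,1, 0,0,0,0,0,0,1]';python3 go.py 541 -87 180 90
python3 - <<'E'
from wm import *
im=optics.get_image("wrist"); cv2.imwrite("pics/w4.png",im["color"][:,:,::-1]); np.save("w4.npy",im,allow_pickle=True)
E
python3 -m creep '[0,39,0,0,0,0,1, 0,39,0,0,0,0,1, 0,39,0,0,0,0,1, 0,39,0,0,0,0,1, 0,18,0,0,0,0,1, 0,0,0,0,0,0,1, 0,0,0,0,0,0,1]';python3 go.py 541 -87 180 90
python3 - <<'E'
from wm import *
im=optics.get_image("wrist"); cv2.imwrite("pics/w5.png",im["color"][:,:,::-1]); np.save("w5.npy",im,allow_pickle=True)
E
```

```text
time: 3.65
tcp_pos: [550.6, -324.7, 251.2]
tool_rot: [1.829, 1.57, 1.83]
force: [-0.5, 1.0, 0.2]
opening: 87.1
tcp [ 550.6 -324.7  251.2] yaw 90.08 tilt 0.06 t 3.65 open 87.1 F [-0.5  1.   0.2] q6 -2.28 q1 -0.71
 yaw change -0.08 rotvec tool deg [ 0.08 -0.01 -0.06]
 yaw change 179.92 rotvec tool deg [-1.7992e+02  9.0000e-02 -2.0000e-02]
 shift BEFORE turning (tool xyz) [ 71.4 237.6  -9.2] norm rows 5.95
time: 4.37
tcp_pos: [542.2, -86.3, 197.3]
tool_rot: [2.683, 1.568, 2.691]
force: [0.2, 0.1, 0.8]
opening: 87.1
tcp [542.2 -86.3 197.3] yaw 90.51 tilt 0.17 t 4.37 open 87.1 F [0.2 0.1 0.8] q6 -1.94 q1 -0.36
 yaw change -0.51 rotvec tool deg [ 0.51 -0.15 -0.07]
 yaw change 179.49 rotvec tool deg [-1.7949e+02  1.1000e-01 -2.3000e-01]
 shift BEFORE turning (tool xyz) [17.3 -0.7 -1.1] norm rows 0.42
time: 5.0
tcp_pos: [543.9, 83.0, 198.1]
tool_rot: [-0.488, 1.569, -0.484]
force: [-0.1, -0.4, 0.2]
opening: 86.7
tcp [543.9  83.  198.1] yaw 90.21 tilt 0.09 t 5.0 open 86.7 F [-0.1 -0.4  0.2] q6 -1.63 q1 -0.05
 yaw change -0.21 rotvec tool deg [0.21 0.08 0.04]
 yaw change 179.79 rotvec tool deg [-1.7979e+02 -7.0000e-02  1.3000e-01]
 shift BEFORE turning (tool xyz) [  18.2 -170.    -3.5] norm rows 4.1
```

View pics/w3.png

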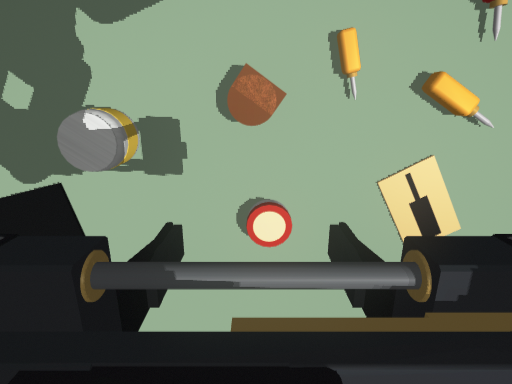

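View pics/w4.png

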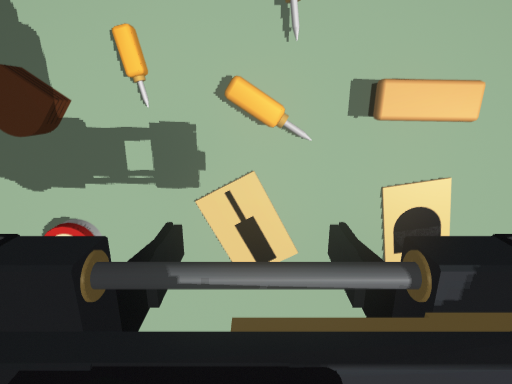

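View pics/w5.png

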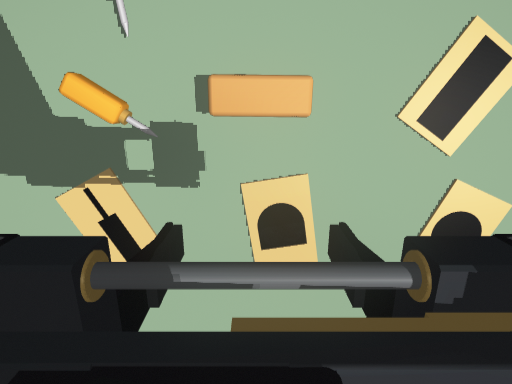

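Run:
```python
from wm import *
L=lambda n:np.load(n,allow_pickle=True).item()
i3,i4,i5=L("w3.npy"),L("w4.npy"),L("w5.npy")
print("awl");
fa=lambda H,S,V:(abs(H-18)<6)&(S>190)&(V>150)
H,S,V=masks(i4);print([(H[p],S[p],V[p]) for p in [(100,255),(92,245),(130,300)]])
H,S,V=masks(i5);print("brush px",[(H[p],S[p],V[p]) for p in [(95,255),(114,255)]])
H,S,V=masks(i3);print("heel px",[(H[p],S[p],V[p]) for p in [(95,255),(75,255),(95,278),(225,268),(225,250)]])
obj(i4,(255,100),26,lambda H,S,V:(abs(H-18)<6)&(S>150)&(V>100))
obj(i3,(455,95),26,lambda H,S,V:(abs(H-18)<6)&(S>150)&(V>100))
print("brush");obj(i5,(255,95),36,lambda H,S,V:(abs(H-16)<6)&(S>90)&(V>100))
print("wax");obj(i3,(268,225),26,lambda H,S,V:(abs(H-22)<10)&(S<130)&(V>180)&(S>40))
obj(i3,(250,225),26,lambda H,S,V:((H<8)|(H>172))&(S>150)&(V>90))
print("heel");obj(i3,(255,95),30,lambda H,S,V:(H<16)&(S>100))
tw=[]
for im,uv in ((i4,(300,133)),):
    obj(im,uv,13,lambda H,S,V:(S<45)&(V>110))
for n,im,(x,y) in (("heel",i3,(255,95)),("awl",i4,(268,108)),("brush",i5,(260,95)),("wax",i3,(268,222))):
    c=im["color"][max(0,y-45):y+45,x-65:x+65,::-1]; cv2.imwrite(f"pics/c_{n}.png",cv2.resize(c,None,fx=3,fy=3,interpolation=cv2.INTER_NEAREST))
a=[cv2.imread(f"pics/c_{n}.png") for n in("heel","awl","brush","wax")]
cv2.imwrite("pics/c_all.png",np.vstack([np.hstack(a[:2]),np.hstack(a[2:])]))
```

```text
awl
[(np.int64(21), np.int64(173), np.int64(251)), (np.int64(21), np.int64(173), np.int64(250)), (np.int64(30), np.int64(4), np.int64(196))]
brush px [(np.int64(18), np.int64(136), np.int64(235)), (np.int64(16), np.int64(143), np.int64(207))]
heel px [(np.int64(11), np.int64(154), np.int64(159)), (np.int64(11), np.int64(148), np.int64(153)), (np.int64(12), np.int64(143), np.int64(137)), (np.int64(25), np.int64(55), np.int64(245)), (np.int64(2), np.int64(188), np.int64(201))]
obj centroid [462.9 -87.4] pca 57.62 rect [463.4 -86.8] [24.2 62.9] 57.53 px 1484
obj centroid [463.1 -92.9] pca 60.14 rect [463.9 -91.8] [28.7 71. ] 57.53 px 1412
brush
obj centroid [459.4  87.4] pca 89.62 rect [459.8  87.2] [ 38.9 102. ] 89.59 px 4291
wax
obj centroid [ 632.2 -306. ] pca 41.3 rect [ 632.4 -306.3] [40.7 41.8] 90.01 px 742
obj centroid [ 627.9 -306.3] pca 12.48 rect [ 630.6 -305.8] [59.2 59.5] 179.99 px 665
heel
obj centroid [ 467.1 -327.3] pca 62.39 rect [ 470.  -328.8] [57.  57.6] 145.1 px 2238
obj centroid [479.4 -63.1] pca 91.59 rect [510.5 -85.3] [284.  615.1] 90.52 px 87300
```

View pics/c_all.png

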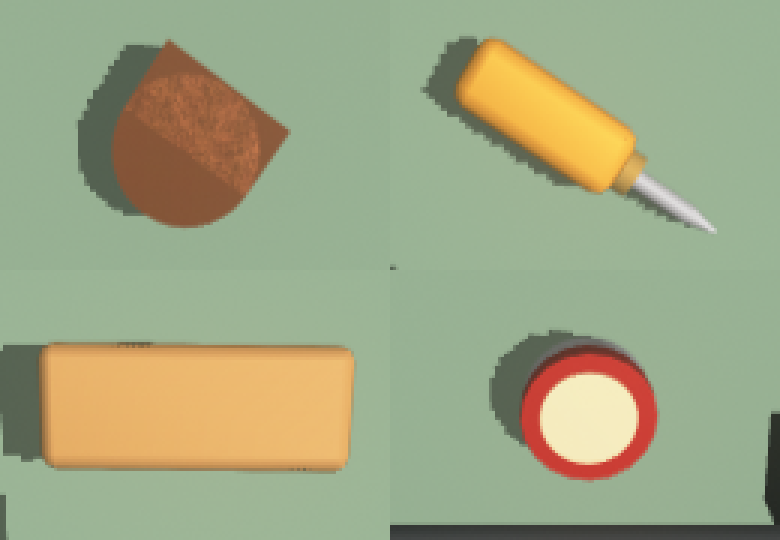

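The crops show clean top-down views. The awl handle has its steel pointing lower right, the heel's straight edge is at the upper right, and the brush and wax lie flat. I'll start with the brush: turn the jaws across it while descending.

```bash
python3 -m creep '[8,0,0,7,0,0,1, 8,0,0,7,0,0,1, 8,0,0,7,0,0,1, 8,0,0,7,0,0,1, 8,0,0,7,0,0,1, 8,0,0,7,0,0,1, 8,0,0,7,0,0,1]' && python3 -m creep '[8,0,0,7,0,0,1, 8,0,0,7,0,0,1, 8,0,0,7,0,0,1, 8,0,0,7,0,0,1, 8,0,0,7,0,0,1, 8,0,0,6.6,0,0,1, 0,0,0,0,0,0,1]'; python3 go.py 459.7 87.2 26 -0.4
```

```text
time: 5.63
tcp_pos: [544.0, 80.5, 141.4]
tool_rot: [0.227, 1.57, -0.635]
force: [0.4, 1.3, 0.9]
opening: 87.0
time: 6.22
tcp_pos: [543.2, 80.7, 92.4]
tool_rot: [-1.425, 1.569, -3.009]
force: [0.3, 0.4, 0.4]
opening: 86.9
tcp [543.2  80.7  92.4] yaw -0.76 tilt 0.12 t 6.22 open 86.9 F [0.3 0.4 0.4] q6 -0.04 q1 -0.06
 yaw change 0.36 rotvec tool deg [-0.36  0.02  0.12]
 yaw change -179.64 rotvec tool deg [ 1.7964e+02  1.9000e-01 -3.0000e-02]
 shift BEFORE turning (tool xyz) [ 66.6 -83.4  -5.4] norm rows 2.56
```

```bash
python3 -m creep '[0,-28,-1.8,0,0,0,1, 0,-28,-1.8,0,0,0,1, 0,-27.4,-1.8,-0.36,0,0,1, 0,0,0,0,0,0,1, 0,0,0,0,0,0,1]'; python3 go.py 459.7 87.2 26 -0.4
```

```text
time: 6.63
tcp_pos: [459.0, 88.1, 94.0]
tool_rot: [-1.363, 1.57, -2.935]
force: [0.2, -0.6, 0.8]
opening: 86.7
tcp [459.   88.1  94. ] yaw -0.06 tilt 0.05 t 6.63 open 86.7 F [ 0.2 -0.6  0.8] q6 -0.05 q1 -0.05
 yaw change -0.34 rotvec tool deg [0.34 0.01 0.05]
 yaw change 179.66 rotvec tool deg [-1.7966e+02 -8.0000e-02  2.0000e-02]
 shift BEFORE turning (tool xyz) [68.   0.8  0.8] norm rows 1.63
```

```bash
python3 -m creep '[24,0.4,0.5,0.2,0,0,1, 24,0,0,0,0,0,1, 20,0,0,0,0,0,1, 0,0,0,0,0,0,1, 0,0,0,0,0,0,0, 0,0,0,0,0,0,0, 0,0,0,0,0,0,0, 0,0,0,0,0,0,0]' && python3 -m creep '[0,0,0,0,0,0,0,0,0,0,0,0,0,0, 0,0,0,0,0,0,0, 0,0,0,0,0,0,0, 0,0,0,0,0,0,0, 0,0,0,0,0,0,0]' ; python3 go.py 452.4 306.6 90 56.3
```

```text
time: 7.3
tcp_pos: [461.5, 88.4, 26.7]
tool_rot: [1.522, 1.568, -0.054]
force: [0.5, 0.3, 0.5]
opening: 67.9
time: 7.8
tcp_pos: [460.5, 88.6, 25.8]
tool_rot: [1.565, 1.57, -0.011]
force: [0.7, -0.4, 3.3]
opening: 39.4
tcp [460.5  88.6  25.8] yaw -0.31 tilt 0.02 t 7.8 open 39.4 F [ 0.7 -0.4  3.3] q6 -0.04 q1 -0.05
 yaw change 56.61 rotvec tool deg [-5.661e+01  1.000e-02 -2.000e-02]
 yaw change -123.39 rotvec tool deg [ 1.2339e+02 -2.0000e-02 -1.0000e-02]
 shift BEFORE turning (tool xyz) [ -64.2   -9.3 -218. ] norm rows 5.45
```

```bash
python3 -m creep '[-20,0,0,0,0,0,0, -30,0,0,0,0,0,0, -14,-1.7,-36.3,0,0,0,0, 0,-1.7,-36.3,0,0,0,0, 0,-1.7,-36.3,0,0,0,0, 0,-1.7,-36.3,0,0,0,0, 0,-1.7,-36.3,0,0,0,0, 0,-1.7,-36.3,0,0,0,0]' && python3 -m creep '[0,0,0,-7.1,0,0,0, 0,0,0,-7.1,0,0,0, 0,0,0,-7.1,0,0,0, 0,0,0,-7.1,0,0,0, 0,0,0,-7.1,0,0,0, 0,0,0,-7.1,0,0,0, 0,0,0,-7.1,0,0,0, 0,0,0,-6.9,0,0,0]' && python3 -m creep '[0,0,0,0,0,0,0,0,0,0,0,0,0,0,0,0,0,0,0,0,0]'; python3 go.py 451.5 307.2 30 56.3
python3 - <<'E'
from wm import *
im=optics.get_image("wrist"); cv2.imwrite("pics/w6.png",im["color"][:,:,::-1]); mat(im,(622,332))
E
```

```text
time: 8.47
tcp_pos: [450.6, 307.9, 89.3]
tool_rot: [-1.096, 1.57, -2.672]
force: [1.2, -0.6, -1.0]
opening: 39.8
time: 9.13
tcp_pos: [450.9, 306.1, 89.1]
tool_rot: [-2.134, 1.569, -2.716]
force: [0.4, 0.1, -2.0]
opening: 39.6
time: 9.38
tcp_pos: [451.2, 306.2, 89.3]
tool_rot: [-2.156, 1.57, -2.747]
force: [0.1, 0.2, -0.5]
opening: 39.8
tcp [451.2 306.2  89.3] yaw 56.13 tilt 0.04 t 9.38 open 39.8 F [ 0.1  0.2 -0.5] q6 -0.59 q1 0.39
 yaw change 0.17 rotvec tool deg [-0.17 -0.02  0.03]
 yaw change -179.83 rotvec tool deg [1.7983e+02 5.0000e-02 3.0000e-02]
 shift BEFORE turning (tool xyz) [59.3  1.  -0.3] norm rows 1.42
mat c [605.1 336.3] size [ 34.2 169.7] ang 56.12 | black centroid [573.3 301.1] pca 49.67 rect [572.7 298.5] [13.6 42.6] 50.97
```

View pics/w6.png

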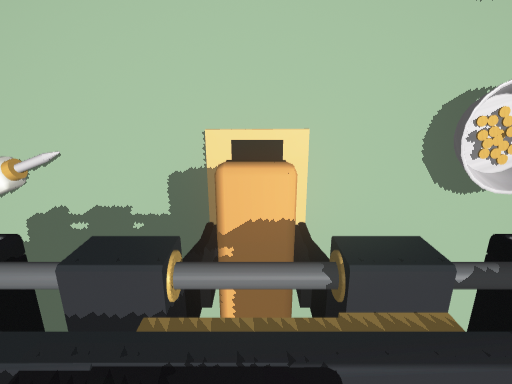

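```bash
python3 -m creep '[28,0.9,-0.3,-0.15,0,0,0, 24,0,0,0,0,0,0, 6,0,0,0,0,0,0, 0,0,0,0,0,0,0, 0,0,0,0,0,0,0]'; python3 go.py 451.5 307.2 29 56.3
```

```text
time: 9.85
tcp_pos: [451.8, 307.3, 31.7]
tool_rot: [-2.299, 1.571, -2.886]
force: [-0.6, -0.1, -0.6]
opening: 39.5
tcp [451.8 307.3  31.7] yaw 56.39 tilt 0.01 t 9.85 open 39.5 F [-0.6 -0.1 -0.6] q6 -0.59 q1 0.39
 yaw change -0.09 rotvec tool deg [ 0.09 -0.01  0.01]
 yaw change 179.91 rotvec tool deg [-1.7991e+02 -1.0000e-02 -1.0000e-02]
 shift BEFORE turning (tool xyz) [ 2.7 -0.3 -0.2] norm rows 0.07
```

```bash
python3 -m creep '[1.5,0,0,0,0,0,0, 1,0,0,0,0,0,0, 0,0,0,0,0,0,0, 0,0,0,0,0,0,0.65, 0,0,0,0,0,0,0.65, 0,0,0,0,0,0,0.65, 0,0,0,0,0,0,0.65]'; python3 go.py 0 0 0; python3 -m creep '[-20,0,0,0,0,0,0.65, -40,0,0,0,0,0,1, -40,0,0,0,0,0,1, -40,0,0,0,0,0,1, 0,0,39,0,0,0,1, 0,0,39,0,0,0,1, 0,0,0,0,0,0,1, 0,0,0,0,0,0,1]'
python3 - <<'E'
from wm import *
im=optics.get_image("wrist"); cv2.imwrite("pics/w7.png",im["color"][:,:,::-1])
uv=proj(im,[[452.4,306.6,39]])[0];print(uv)
obj(im,uv,39,lambda H,S,V:(abs(H-16)<6)&(S>90)&(V>100))
E
python3 go.py 463.3 -87 110 -32.5
```

```text
time: 10.43
tcp_pos: [451.9, 307.3, 29.3]
tool_rot: [0.983, 1.57, 0.397]
force: [0.1, -0.3, 0.2]
opening: 54.3
tcp [451.9 307.3  29.3] yaw 56.43 tilt 0.03 t 10.43 open 54.3 F [ 0.1 -0.3  0.2] q6 -0.59 q1 0.39
 shift BEFORE turning (tool xyz) [  29.  -506.  -206.5] norm rows 13.12
time: 11.1
tcp_pos: [518.5, 263.0, 169.5]
tool_rot: [0.883, 1.569, 0.294]
force: [-0.5, -0.2, 0.8]
opening: 86.3
[254.61369579 101.19083648]
obj centroid [448.4 302.6] pca 144.16 rect [451.8 306. ] [ 66.9 104.1] 146.48 px 7412
tcp [516.5 263.5 168.9] yaw 56.33 tilt 0.06 t 11.15 open 86.0 F [-0.5  0.1  0.9] q6 -0.7 q1 0.28
 yaw change -88.83 rotvec tool deg [ 8.883e+01 -1.000e-02  7.000e-02]
 yaw change 91.17 rotvec tool deg [-9.117e+01 -7.000e-02 -1.000e-02]
 shift BEFORE turning (tool xyz) [  58.9 -321.2  150.1] norm rows 8.62
```

View pics/w7.png

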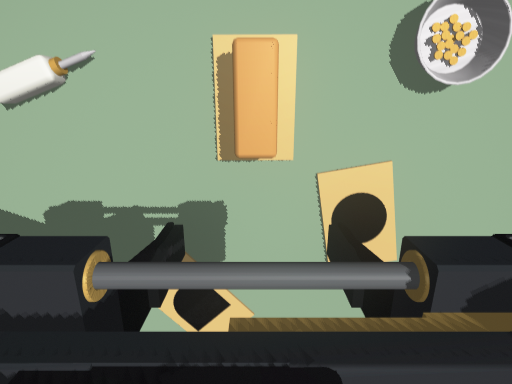

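The brush lies square on its mat at (255,98), with no black showing. The awl is next.

```bash
python3 -m creep '[6,-35.7,16.7,0,0,0,1, 6,-35.7,16.7,0,0,0,1, 6,-35.7,16.7,0,0,0,1, 6,-35.7,16.7,0,0,0,1, 6,-35.7,16.7,0,0,0,1, 6,-35.7,16.7,0,0,0,1, 6,-35.7,16.7,0,0,0,1, 6,-35.7,16.7,0,0,0,1]' && python3 -m creep '[6,-35.7,16.7,0,0,0,1, 0,0,0,6.8,0,0,1, 0,0,0,6.8,0,0,1, 0,0,0,6.8,0,0,1, 0,0,0,6.8,0,0,1, 0,0,0,6.8,0,0,1, 0,0,0,6.8,0,0,1, 0,0,0,6.8,0,0,1]' && python3 -m creep '[0,0,0,6.8,0,0,1, 0,0,0,6.8,0,0,1, 0,0,0,6.8,0,0,1, 0,0,0,6.8,0,0,1, 0,0,0,6.8,0,0,1, 0,0,0,7,0,0,1, 0,0,0,7,0,0,1, 0,0,0,0,0,0,1]' ; python3 go.py 463.3 -87 24 -32.5
```

```text
time: 11.82
tcp_pos: [468.2, -47.8, 120.5]
tool_rot: [-3.011, 1.569, 2.688]
force: [0.7, -0.4, 0.1]
opening: 87.0
time: 12.48
tcp_pos: [463.0, -85.1, 114.7]
tool_rot: [-2.229, 1.568, 2.633]
force: [1.1, 0.8, -0.2]
opening: 86.7
time: 13.15
tcp_pos: [463.2, -85.2, 114.7]
tool_rot: [-1.421, 1.569, 2.607]
force: [0.0, 0.2, -0.1]
opening: 87.0
tcp [463.2 -85.2 114.7] yaw -39.22 tilt 0.13 t 13.15 open 87.0 F [ 0.   0.2 -0.1] q6 0.26 q1 -0.42
 yaw change 6.72 rotvec tool deg [-6.72  0.01  0.13]
 yaw change -173.28 rotvec tool deg [ 1.7328e+02  1.9000e-01 -2.0000e-02]
 shift BEFORE turning (tool xyz) [90.7  1.5  1.3] norm rows 2.18
```

```bash
python3 -m creep '[30,1.5,1.3,-6.7,0,0,1, 32,0,0,0,0,0,1, 0,0,0,0,0,0,1]'; python3 go.py 463.3 -87 22 -32.5
python3 - <<'E'
from wm import *
im=optics.get_image("wrist"); cv2.imwrite("pics/w8.png",im["color"][:,:,::-1])
E
```

```text
time: 13.4
tcp_pos: [460.9, -86.5, 48.5]
tool_rot: [-1.435, 1.559, 2.714]
force: [-1.2, -0.4, -0.5]
opening: 87.1
tcp [460.9 -86.5  48.5] yaw -32.27 tilt 0.67 t 13.4 open 87.1 F [-1.2 -0.4 -0.5] q6 0.14 q1 -0.42
 yaw change -0.23 rotvec tool deg [0.23 0.09 0.66]
 yaw change 179.77 rotvec tool deg [-1.7977e+02 -1.0300e+00  1.4000e-01]
 shift BEFORE turning (tool xyz) [26.5  2.5 -0.9] norm rows 0.64
```

View pics/w8.png

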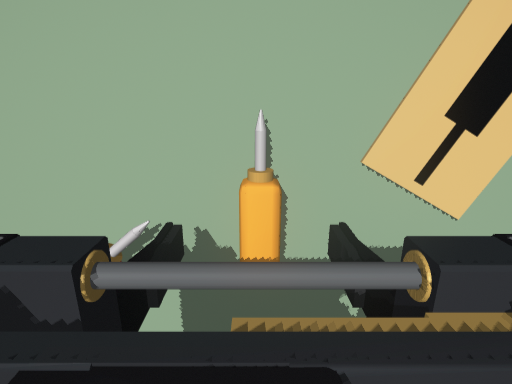

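Run:
```python
from wm import *
s,R=tool()
im=optics.get_image("wrist")
P=plane(im,[[149,222],[112,255]],4); print(P.round(1), (R.T@(P-s["tcp_pos"]).T).T.round(1))
print((R.T@(np.array([463.3,-87,13])-s["tcp_pos"])).round(1))
```

```text
[[397.5 -48.1   4. ]
 [358.8 -54.1   4. ]] [[  47.3  -74.6    1.5]
 [  47.6 -104.1   27.4]]
[37.6  1.7 -0.8]
```

The red look-alike's tip is 75 mm off to the left, so I'll narrow the jaws a bit and descend.

```bash
python3 -m creep '[0,1.2,-0.5,0,0,0,0.65, 14,0,0,0,0,0,0.65, 12,0,0,0,0,0,0.65, 0,0,0,0,0,0,0.65, 0,0,0,0,0,0,0.65]'; python3 go.py 463.3 -87 22 -32.5; python3 -m creep '[0,0,0,0,0,0,0, 0,0,0,0,0,0,0, 0,0,0,0,0,0,0, 0,0,0,0,0,0,0, 0,0,0,0,0,0,0, 0,0,0,0,0,0,0, 0,0,0,0,0,0,0]';  python3 go.py 621 -84 90 118.25
```

```text
time: 13.92
tcp_pos: [466.5, -89.0, 28.5]
tool_rot: [1.712, 1.569, -0.425]
force: [0.6, 0.1, -0.3]
opening: 62.1
tcp [466.5 -89.   28.5] yaw -32.44 tilt 0.11 t 13.92 open 62.1 F [ 0.6  0.1 -0.3] q6 0.14 q1 -0.42
 yaw change -0.06 rotvec tool deg [ 0.06 -0.02 -0.11]
 yaw change 179.94 rotvec tool deg [-1.7994e+02  1.8000e-01 -3.0000e-02]
 shift BEFORE turning (tool xyz) [ 6.5 -3.8  0. ] norm rows 0.18
time: 14.5
tcp_pos: [465.7, -88.8, 27.2]
tool_rot: [-1.396, 1.57, 2.749]
force: [-0.7, 0.7, 3.7]
opening: 25.7
tcp [465.7 -88.8  27.2] yaw -32.47 tilt 0.02 t 14.5 open 25.7 F [-0.7  0.7  3.7] q6 0.14 q1 -0.42
 yaw change 150.72 rotvec tool deg [-1.5072e+02 -2.0000e-02  1.0000e-02]
 yaw change -29.28 rotvec tool deg [2.928e+01 1.000e-02 2.000e-02]
 shift BEFORE turning (tool xyz) [-62.8 128.4 -87.4] norm rows 4.02
```

```bash
python3 -m creep '[0,0,0,0,0,0,0.45, 0,0,0,0,0,0,0.45, 0,0,0,0,0,0,0.45, 5,0,0,0,0,0,0.45, 0,0,0,0,0,0,0, 0,0,0,0,0,0,0, 0,0,0,0,0,0,0, 0,0,0,0,0,0,0]' && python3 -m creep '[0,0,0,0,0,0,0, 0,0,0,0,0,0,0]'; python3 go.py 621 -84 90 118.25
python3 - <<'E'
from wm import *
im=optics.get_image("wrist"); cv2.imwrite("pics/w9.png",im["color"][:,:,::-1])
s,R=tool()
C,d=ray(im,[261,150]); 
P=plane(im,[[261,180],[261,110]],[13]) ; print((R.T@(P-s["tcp_pos"]).T).T.round(1))
E
```

```text
time: 15.17
tcp_pos: [465.8, -88.8, 21.9]
tool_rot: [-1.419, 1.571, 2.726]
force: [-0.0, -0.0, -0.4]
opening: 25.9
time: 15.33
tcp_pos: [465.8, -88.9, 22.0]
tool_rot: [-1.178, 1.571, 2.968]
force: [-1.4, 0.5, -0.4]
opening: 25.8
tcp [465.8 -88.9  22. ] yaw -32.47 tilt 0.0 t 15.33 open 25.8 F [-1.4  0.5 -0.4] q6 0.14 q1 -0.42
 yaw change 150.72 rotvec tool deg [-150.72   -0.      0.  ]
 yaw change -29.28 rotvec tool deg [29.28  0.    0.  ]
 shift BEFORE turning (tool xyz) [-68.  128.3 -87.4] norm rows 4.06
[[  9.1   2.6 -38.7]
 [  9.1   2.4 -74.8]]
```

View pics/w9.png

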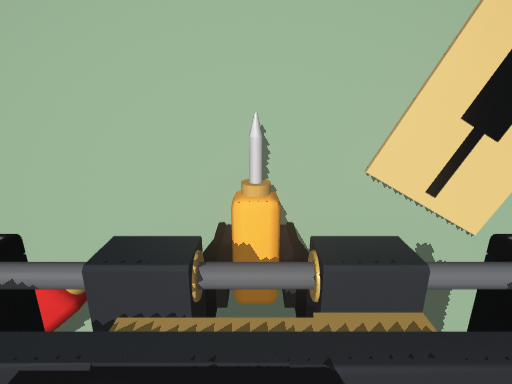

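```bash
python3 -m creep '[-28,0,0,0,0,0,0, -40,0,0,0,0,0,0, 0,33.9,-22.9,0,0,0,0, 0,33.9,-22.9,0,0,0,0, 0,33.9,-22.9,0,0,0,0, 0,33.9,-22.8,0,0,0,0, 0,0,0,-7.1,0,0,0, 0,0,0,-7.1,0,0,0]' && python3 -m creep '[0,0,0,-7.1,0,0,0,0,0,0,-7.1,0,0,0,0,0,0,-7.1,0,0,0,0,0,0,-7.1,0,0,0,0,0,0,-7.1,0,0,0,0,0,0,-7.1,0,0,0,0,0,0,-7.1,0,0,0,0,0,0,-7.1,0,0,0]' && python3 -m creep '[0,0,0,-7.1,0,0,0,0,0,0,-7.1,0,0,0,0,0,0,-7.1,0,0,0,0,0,0,-7.1,0,0,0,0,0,0,-7.1,0,0,0,0,0,0,-7.1,0,0,0,0,0,0,-7.1,0,0,0,0,0,0,-7.1,0,0,0]' && python3 -m creep '[0,0,0,-7.1,0,0,0,0,0,0,-7.1,0,0,0,0,0,0,-7.1,0,0,0,0,0,0,-1.6,0,0,0,0,0,0,0,0,0,0,0,0,0,0,0,0,0]';  python3 go.py 629.3 -84.5 30 118.25
python3 - <<'E'
from wm import *
im=optics.get_image("wrist"); cv2.imwrite("pics/w10.png",im["color"][:,:,::-1])
E
```

```text
time: 16.05
tcp_pos: [632.3, -84.5, 90.2]
tool_rot: [1.577, 1.567, -0.306]
force: [-1.6, 0.5, -0.4]
opening: 25.7
time: 16.72
tcp_pos: [628.9, -84.3, 89.8]
tool_rot: [-2.588, 1.57, 2.803]
force: [0.5, -0.4, -0.1]
opening: 25.4
time: 17.38
tcp_pos: [628.9, -84.3, 89.8]
tool_rot: [2.715, 1.57, 2.814]
force: [0.2, -0.0, -0.1]
opening: 25.8
time: 17.88
tcp_pos: [629.1, -84.4, 89.9]
tool_rot: [2.296, 1.57, 2.787]
force: [-0.6, 0.2, -0.5]
opening: 25.9
tcp [629.1 -84.4  89.9] yaw 118.17 tilt 0.04 t 17.88 open 25.9 F [-0.6  0.2 -0.5] q6 -2.37 q1 -0.31
 yaw change 0.08 rotvec tool deg [-0.08 -0.02 -0.03]
 yaw change -179.92 rotvec tool deg [ 1.7992e+02 -4.0000e-02  4.0000e-02]
 shift BEFORE turning (tool xyz) [59.9 -0.3  0.2] norm rows 1.44
```

View pics/w10.png

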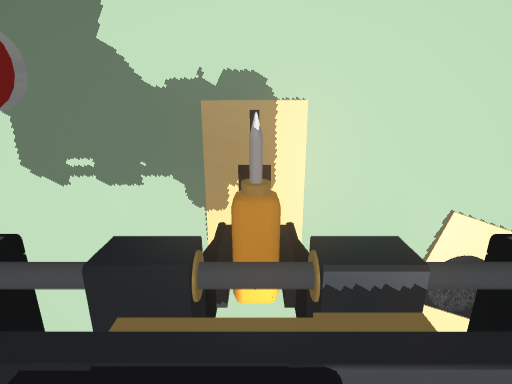

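```bash
python3 -m creep '[30,-0.2,0.2,0,0,0,0, 25,0,0,0,0,0,0, 7,0,0,0,0,0,0, 2,0,0,0,0,0,0, 0,0,0,0,0,0,0, 0,0,0,0,0,0,0]'; python3 go.py 629.3 -84.5 25 118.25
```

```text
time: 18.43
tcp_pos: [630.2, -84.7, 26.7]
tool_rot: [-0.795, 1.57, -0.303]
force: [0.1, -1.5, 0.3]
opening: 25.9
tcp [630.2 -84.7  26.7] yaw 118.21 tilt 0.07 t 18.43 open 25.9 F [ 0.1 -1.5  0.3] q6 -2.37 q1 -0.31
 yaw change 0.04 rotvec tool deg [-0.04  0.05  0.05]
 yaw change -179.96 rotvec tool deg [ 1.7996e+02  7.0000e-02 -7.0000e-02]
 shift BEFORE turning (tool xyz) [ 1.7  0.6 -0.7] norm rows 0.05
```

```bash
python3 -m creep '[1,0,0,0,0,0,0, 0.5,0,0,0,0,0,0, 0,0,0,0,0,0,0]'; python3 go.py 629.3 -84.5 25 118.25;python3 -m creep '[0,0,0,0,0,0,0.55, 0,0,0,0,0,0,0.55, 0,0,0,0,0,0,0.55, 0,0,0,0,0,0,0.55]'; python3 go.py 629.3 -84.5 25 118.25; python3 -m creep '[-20,0,0,0,0,0,0.6, -40,0,0,0,0,0,1, -40,0,0,0,0,0,1, -30,0,0,0,0,0,1, 0,0,38,0,0,0,1, 0,0,30,0,0,0,1, 0,0,0,0,0,0,1, 0,0,0,0,0,0,1]'
python3 - <<'E'
from wm import *
im=optics.get_image("wrist"); cv2.imwrite("pics/w11.png",im["color"][:,:,::-1])
uv=proj(im,[[629.5,-84.4,29]])[0];print(uv)
H,S,V=masks(im);print(H[int(uv[1]),int(uv[0])],S[int(uv[1]),int(uv[0])],V[int(uv[1]),int(uv[0])])
obj(im,uv,29,lambda H,S,V:(abs(H-19)<7)&(S>150)&(V>100))
mat(im,(611,-94))
E
python3 go.py 470 -329 110 55.1
```

```text
time: 18.68
tcp_pos: [630.0, -84.7, 25.1]
tool_rot: [-0.83, 1.57, -0.338]
force: [-0.4, 0.6, -0.9]
opening: 26.0
tcp [630.  -84.7  25.1] yaw 118.22 tilt 0.06 t 18.68 open 26.0 F [-0.4  0.6 -0.9] q6 -2.37 q1 -0.31
 yaw change 0.03 rotvec tool deg [-0.03  0.04  0.04]
 yaw change -179.97 rotvec tool deg [ 1.7997e+02  6.0000e-02 -6.0000e-02]
 shift BEFORE turning (tool xyz) [ 0.1  0.5 -0.5] norm rows 0.02
time: 19.02
tcp_pos: [629.8, -84.6, 24.7]
tool_rot: [-0.837, 1.571, -0.344]
force: [-0.3, 0.3, 0.5]
opening: 43.6
tcp [629.8 -84.6  24.7] yaw 118.23 tilt 0.02 t 19.02 open 43.6 F [-0.3  0.3  0.5] q6 -2.37 q1 -0.31
 yaw change 0.02 rotvec tool deg [-0.02  0.01  0.01]
 yaw change -179.98 rotvec tool deg [ 1.7998e+02  2.0000e-02 -2.0000e-02]
 shift BEFORE turning (tool xyz) [-0.3  0.3 -0.4] norm rows 0.01
time: 19.68
tcp_pos: [690.3, -51.6, 154.6]
tool_rot: [-1.021, 1.57, -0.527]
force: [-0.2, -0.2, -0.5]
opening: 85.0
[254.86854973 112.77438875]
21 179 250
obj centroid [627.8 -84.9] pca 28.96 rect [628.7 -84.7] [24.7 62.1] 29.06 px 2044
mat c [611.  -94.4] size [ 80.1 120.1] ang 28.25 | black centroid [ 569.6 -119.6] pca 19.59 rect [ 569.9 -119.4] [1.8 8.1] 28.06
tcp [688.9 -52.  153.9] yaw 118.28 tilt 0.1 t 19.73 open 85.8 F [-1.1  0.6 -0.3] q6 -2.3 q1 -0.24
 yaw change -63.18 rotvec tool deg [ 6.318e+01 -1.100e-01  1.000e-02]
 yaw change 116.82 rotvec tool deg [-1.1682e+02 -1.0000e-02 -1.2000e-01]
 shift BEFORE turning (tool xyz) [  44.3 -140.2 -323.9] norm rows 8.53
```

View pics/w11.png

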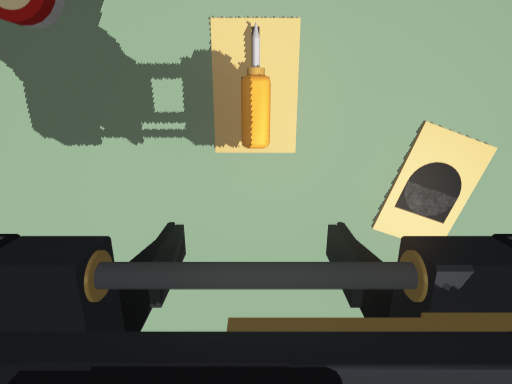

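The awl is on its outline at (256,110), steel at the thin end. The heel is next, gripped across its flat sides.

```bash
python3 go.py 460.6 -322.2 100 55.1
```

```text
tcp [688.9 -52.  153.9] yaw 118.28 tilt 0.1 t 19.73 open 85.8 F [-1.1  0.6 -0.3] q6 -2.3 q1 -0.24
 yaw change -63.18 rotvec tool deg [ 6.318e+01 -1.100e-01  1.000e-02]
 yaw change 116.82 rotvec tool deg [-1.1682e+02 -1.0000e-02 -1.2000e-01]
 shift BEFORE turning (tool xyz) [  54.4 -129.8 -329. ] norm rows 8.58
```

```bash
python3 -m creep '[6,-14.4,-36.6,0,0,0,1,6,-14.4,-36.6,0,0,0,1,6,-14.4,-36.6,0,0,0,1,6,-14.4,-36.6,0,0,0,1,6,-14.4,-36.6,0,0,0,1,6,-14.4,-36.6,0,0,0,1,6,-14.4,-36.6,0,0,0,1,6,-14.4,-36.6,0,0,0,1]' && python3 -m creep '[6,-14.4,-36.6,0,0,0,1, 0,0,0,7,0,0,1,0,0,0,7,0,0,1,0,0,0,7,0,0,1,0,0,0,7,0,0,1,0,0,0,7,0,0,1,0,0,0,7,0,0,1,0,0,0,7,0,0,1]' && python3 -m creep '[0,0,0,7,0,0,1,0,0,0,7.1,0,0,1,0,0,0,0,0,0,1,0,0,0,0,0,0,1,0,0,0,0,0,0,1]'; python3 go.py 460.6 -322.2 22 55.1
python3 - <<'E'
from wm import *
im=optics.get_image("wrist"); cv2.imwrite("pics/w12.png",im["color"][:,:,::-1])
E
```

```text
time: 20.4
tcp_pos: [482.9, -293.1, 106.0]
tool_rot: [2.037, 1.568, 2.529]
force: [0.3, -0.5, 0.0]
opening: 87.4
time: 21.07
tcp_pos: [460.7, -320.0, 100.2]
tool_rot: [-2.357, 1.564, -2.731]
force: [-0.3, -0.3, -0.1]
opening: 87.3
time: 21.48
tcp_pos: [461.8, -320.3, 100.4]
tool_rot: [-1.906, 1.564, -2.517]
force: [-0.2, 0.2, 0.2]
opening: 86.9
tcp [ 461.8 -320.3  100.4] yaw 55.01 tilt 0.38 t 21.48 open 86.9 F [-0.2  0.2  0.2] q6 -1.76 q1 -0.8
 yaw change 0.09 rotvec tool deg [-0.09 -0.12  0.36]
 yaw change -179.91 rotvec tool deg [179.9    0.56   0.2 ]
 shift BEFORE turning (tool xyz) [78.4 -1.7  0.3] norm rows 1.88
```

View pics/w12.png

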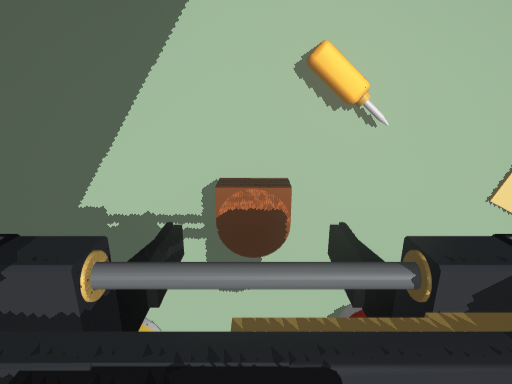

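```bash
python3 -m creep '[28,-1.7,0.3,0,0,0.3,1, 28,0,0,0,0,0,1, 22,0,0,0,0,0,1, 0,0,0,0,0,0,1,0,0,0,0,0,0,1,0,0,0,0,0,0,1]'; python3 go.py 460.6 -322.2 22 55.1; python3 -m creep '[0,0,0,0,0,0,0,0,0,0,0,0,0,0,0,0,0,0,0,0,0,0,0,0,0,0,0,0,0,0,0,0,0,0,0,0,0,0,0,0,0,0]'; python3 go.py 622.5 116 90 -80.8
python3 - <<'E'
from wm import *
im=optics.get_image("wrist"); cv2.imwrite("pics/w13.png",im["color"][:,:,::-1])
s,R=tool()
P=plane(im,[[255,180],[255,200]],30) ; print((R.T@(P-s["tcp_pos"]).T).T.round(1))
E
```

```text
time: 22.03
tcp_pos: [462.1, -322.6, 23.3]
tool_rot: [-1.613, 1.57, -2.225]
force: [0.3, -0.1, -0.3]
opening: 86.9
tcp [ 462.1 -322.6   23.3] yaw 54.92 tilt 0.07 t 22.03 open 86.9 F [ 0.3 -0.1 -0.3] q6 -1.76 q1 -0.81
 yaw change 0.18 rotvec tool deg [-0.18 -0.    0.07]
 yaw change -179.82 rotvec tool deg [1.7982e+02 1.1000e-01 1.0000e-02]
 shift BEFORE turning (tool xyz) [ 1.3 -0.5 -1.4] norm rows 0.05
time: 22.53
tcp_pos: [461.8, -322.3, 23.0]
tool_rot: [-1.916, 1.569, -2.528]
force: [-0.8, 1.5, 2.4]
opening: 57.7
tcp [ 461.8 -322.3   23. ] yaw 54.89 tilt 0.08 t 22.53 open 57.7 F [-0.8  1.5  2.4] q6 -1.76 q1 -0.81
 yaw change -135.69 rotvec tool deg [1.3569e+02 7.0000e-02 6.0000e-02]
 yaw change 44.31 rotvec tool deg [-44.31  -0.05   0.06]
 shift BEFORE turning (tool xyz) [ -67.5  450.9 -120.6] norm rows 11.31
[[ -7.   -0.1 -43.2]
 [ -7.   -0.1 -33.1]]
```

View pics/w13.png

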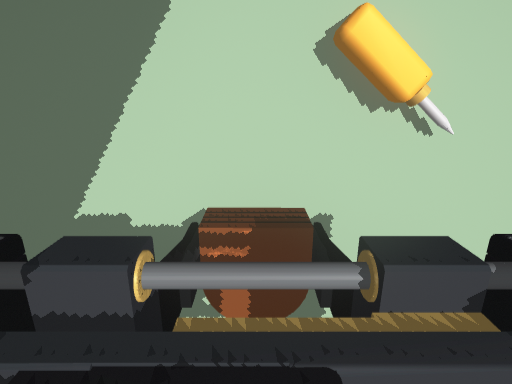

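```bash
python3 -m creep '[-27,0,0,0,0,0,0, -40,0,0,0,0,0,0, 0,37.5,-10.1,0,0,0,0,0,37.5,-10.1,0,0,0,0,0,37.5,-10.1,0,0,0,0,0,37.5,-10.1,0,0,0,0,0,37.5,-10.1,0,0,0,0,0,37.5,-10.1,0,0,0,0]' && python3 -m creep '[0,37.5,-10.1,0,0,0,0,0,37.5,-10.1,0,0,0,0,0,37.5,-10.1,0,0,0,0,0,37.5,-10.1,0,0,0,0,0,37.5,-10.1,0,0,0,0,0,37.5,-10.1,0,0,0,0,0,0,0,7.1,0,0,0,0,0,0,7.1,0,0,0]' && python3 -m creep '[0,0,0,7.1,0,0,0,0,0,0,7.1,0,0,0,0,0,0,7.1,0,0,0,0,0,0,7.1,0,0,0,0,0,0,7.1,0,0,0,0,0,0,7.1,0,0,0,0,0,0,7.1,0,0,0,0,0,0,7.1,0,0,0]' && python3 -m creep '[0,0,0,7.1,0,0,0,0,0,0,7.1,0,0,0,0,0,0,7.1,0,0,0,0,0,0,7.1,0,0,0,0,0,0,7.1,0,0,0,0,0,0,7.1,0,0,0,0,0,0,7.1,0,0,0,0,0,0,7.1,0,0,0]' && python3 -m creep '[0,0,0,7.1,0,0,0,0,0,0,0.8,0,0,0,0,0,0,0,0,0,0,0,0,0,0,0,0,0]'; python3 go.py 621.7 116.3 30 -80.8
python3 - <<'E'
from wm import *
im=optics.get_image("wrist"); cv2.imwrite("pics/w14.png",im["color"][:,:,::-1])
E
```

```text
time: 23.25
tcp_pos: [541.6, -101.4, 89.2]
tool_rot: [-2.579, 1.569, 3.091]
force: [1.6, -0.3, -0.7]
opening: 57.7
time: 23.92
tcp_pos: [621.6, 118.7, 88.7]
tool_rot: [-2.24, 1.569, -3.102]
force: [-0.3, -0.8, -0.8]
opening: 57.9
time: 24.58
tcp_pos: [620.9, 115.7, 88.6]
tool_rot: [-1.225, 1.568, -3.083]
force: [0.5, -0.2, -2.1]
opening: 57.5
time: 25.25
tcp_pos: [620.9, 115.7, 88.6]
tool_rot: [-0.226, 1.568, -3.076]
force: [-0.1, -0.1, -0.5]
opening: 58.0
time: 25.58
tcp_pos: [621.2, 115.7, 88.9]
tool_rot: [-0.069, 1.569, -3.048]
force: [-0.3, -0.3, -1.2]
opening: 57.6
tcp [621.2 115.7  88.9] yaw -80.67 tilt 0.13 t 25.58 open 57.6 F [-0.3 -0.3 -1.2] q6 1.42 q1 0.01
 yaw change -0.13 rotvec tool deg [0.13 0.13 0.01]
 yaw change 179.87 rotvec tool deg [-1.7987e+02 -1.0000e-02  2.0000e-01]
 shift BEFORE turning (tool xyz) [58.9 -0.5 -0.7] norm rows 1.41
```

View pics/w14.png

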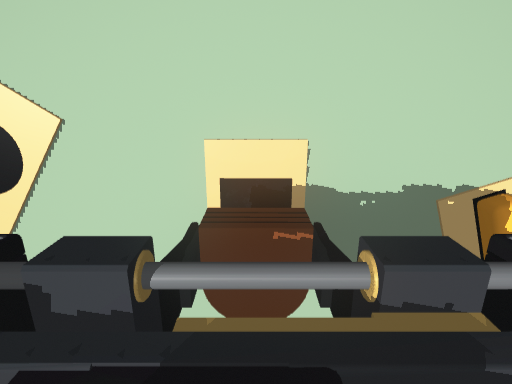

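Run:
```python
from wm import *
im=optics.get_image("wrist"); s,R=tool(); p=s["tcp_pos"]
g=cv2.cvtColor(im["color"],cv2.COLOR_RGB2GRAY).astype(int)
print("col 255 rows 170-235",g[170:236,255]); print("row 190 edges",np.nonzero(abs(np.diff(g[190,195:320]))>25)[0]+195)
for r in (177.5,178.5): 
    P=plane(im,[[255,r]],3); print(r,(R.T@(P-p).T).T.round(1))
P=plane(im,[[219,190],[292.5,190]],3); print((R.T@(P-p).T).T.round(1))
for r in (207,208,209):
    P=plane(im,[[255,r]],p[2]-23); print("heel bottom",r,(R.T@(P-p).T).T.round(1))
for r in (224,226,228):
    P=plane(im,[[255,r]],p[2]+7); print("heel top",r,(R.T@(P-p).T).T.round(1))
```

```text
col 255 rows 170-235 [228 228 229 228 228 228 228 221 132  65  64  63  63  62  63  62  61  57
  57  56  55  55  53  54  52  53  51  50  51  50  49  48  48  47  46  46
  44  46  58  58  58  55  44  52  56  54  52  41  54  53  52  46  39  53
  52  52  51  53  57  58  58  58  57  57  57  56]
row 190 edges [219 291]
177.5 [[ 86.   -0.9 -20.1]]
178.5 [[ 86.   -0.9 -19.3]]
[[ 86.  -30.   -9.7]
 [ 86.   29.5  -9.7]]
heel bottom 207 [[ 23.   -0.7 -18. ]]
heel bottom 208 [[ 23.   -0.7 -17.3]]
heel bottom 209 [[ 23.   -0.7 -16.7]]
heel top 224 [[ -7.   -0.6 -19.8]]
heel top 226 [[ -7.   -0.6 -18.7]]
heel top 228 [[ -7.   -0.6 -17.7]]
```

```bash
python3 -m creep '[28,-0.3,-1.4,0.1,0,0,0, 22,0,0,0,0,0,0, 0,0,0,0,0,0,0,0,0,0,0,0,0,0,0,0,0,0,0,0,0]'; python3 go.py 621.7 116.3 26 -80.8
python3 - <<'E'
from wm import *
im=optics.get_image("wrist"); s,R=tool(); p=s["tcp_pos"]
cv2.imwrite("pics/w15.png",im["color"][:,:,::-1])
g=cv2.cvtColor(im["color"],cv2.COLOR_RGB2GRAY).astype(int)
print("col 255",list(enumerate(g[185:225,255],185)))
for r in (195,200,205): 
    P=plane(im,[[255,r]],3); print(r,(R.T@(P-p).T).T.round(1))
for r in (205,208):
    P=plane(im,[[255,r]],p[2]-23); print("heel bottom",r,(R.T@(P-p).T).T.round(1))
E
```

```text
time: 26.1
tcp_pos: [623.3, 116.2, 39.9]
tool_rot: [0.228, 1.57, -2.755]
force: [0.5, -0.1, -1.4]
opening: 58.0
tcp [623.3 116.2  39.9] yaw -80.89 tilt 0.02 t 26.1 open 58.0 F [ 0.5 -0.1 -1.4] q6 1.42 q1 0.01
 yaw change 0.09 rotvec tool deg [-0.09  0.02 -0.01]
 yaw change -179.91 rotvec tool deg [ 1.7991e+02 -1.0000e-02 -4.0000e-02]
 shift BEFORE turning (tool xyz) [13.9 -0.3  1.6] norm rows 0.34
col 255 [(185, np.int64(224)), (186, np.int64(224)), (187, np.int64(224)), (188, np.int64(224)), (189, np.int64(223)), (190, np.int64(223)), (191, np.int64(223)), (192, np.int64(223)), (193, np.int64(223)), (194, np.int64(221)), (195, np.int64(200)), (196, np.int64(127)), (197, np.int64(127)), (198, np.int64(127)), (199, np.int64(122)), (200, np.int64(92)), (201, np.int64(54)), (202, np.int64(53)), (203, np.int64(53)), (204, np.int64(53)), (205, np.int64(52)), (206, np.int64(51)), (207, np.int64(53)), (208, np.int64(61)), (209, np.int64(61)), (210, np.int64(61)), (211, np.int64(59)), (212, np.int64(52)), (213, np.int64(56)), (214, np.int64(59)), (215, np.int64(59)), (216, np.int64(57)), (217, np.int64(47)), (218, np.int64(57)), (219, np.int64(57)), (220, np.int64(55)), (221, np.int64(50)), (222, np.int64(44)), (223, np.int64(54)), (224, np.int64(55))]
195 [[ 37.5  -0.8 -20.6]]
200 [[ 37.5  -0.8 -17.2]]
205 [[ 37.5  -0.8 -13.8]]
heel bottom 205 [[ 23.   -0.7 -19. ]]
heel bottom 208 [[ 23.   -0.7 -17.1]]
```

View pics/w15.png

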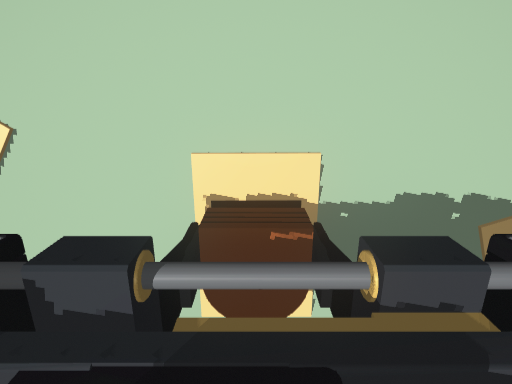

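```bash
python3 -m creep '[8,-0.1,0.5,0,0,0,0, 4,0,0,0,0,0,0, 0,0,0,0,0,0,0, 0,0,0,0,0,0,0, 0,0,0,0,0,0,0]'; python3 go.py 621.7 116.3 26 -80.8
```

```text
time: 26.57
tcp_pos: [622.3, 116.2, 27.3]
tool_rot: [-0.017, 1.569, -3.0]
force: [0.8, -0.3, -1.4]
opening: 58.2
tcp [622.3 116.2  27.3] yaw -80.92 tilt 0.08 t 26.57 open 58.2 F [ 0.8 -0.3 -1.4] q6 1.42 q1 0.01
 yaw change 0.12 rotvec tool deg [-0.12  0.08  0.  ]
 yaw change -179.88 rotvec tool deg [ 1.7988e+02  0.0000e+00 -1.2000e-01]
 shift BEFORE turning (tool xyz) [ 1.3 -0.2  0.5] norm rows 0.03
```

```bash
python3 -m creep '[1,0,0,0,0,0,0, 0,0,0,0,0,0,0, 0,0,0,0,0,0,0.85, 0,0,0,0,0,0,0.85, 0,0,0,0,0,0,0.85, 0,0,0,0,0,0,0.85]'; python3 go.py 621.7 116.3 26 -80.8; python3 -m creep '[-20,0,0,0,0,0,0.85, -40,0,0,0,0,0,1, -40,0,0,0,0,0,1, -40,0,0,0,0,0,1, 0,0,38,0,0,0,1, 0,0,22,0,0,0,1, 0,0,0,0,0,0,1, 0,0,0,0,0,0,1]'
python3 - <<'E'
from wm import *
im=optics.get_image("wrist"); cv2.imwrite("pics/w16.png",im["color"][:,:,::-1])
uv=proj(im,[[611,114.5,33]])[0];print(uv)
obj(im,uv,33,lambda H,S,V:(H<14)&(S>90)&(V>40))
mat(im,(611,114.5))
E
python3 go.py 632.3 -306.1 110 9
```

```text
time: 27.07
tcp_pos: [622.4, 116.2, 26.4]
tool_rot: [0.011, 1.57, -2.972]
force: [-1.2, 0.1, 0.3]
opening: 71.8
tcp [622.4 116.2  26.4] yaw -80.91 tilt 0.07 t 27.07 open 71.8 F [-1.2  0.1  0.3] q6 1.42 q1 0.01
 yaw change 0.11 rotvec tool deg [-0.11  0.07 -0.  ]
 yaw change -179.89 rotvec tool deg [ 1.7989e+02 -0.0000e+00 -1.0000e-01]
 shift BEFORE turning (tool xyz) [ 0.4 -0.2  0.6] norm rows 0.02
time: 27.73
tcp_pos: [562.1, 106.8, 166.8]
tool_rot: [-0.055, 1.569, -3.038]
force: [0.6, -0.3, -0.0]
opening: 87.1
[256.13734042 133.61179456]
obj centroid [614.7 115.3] pca 92.67 rect [611.1 114.7] [57.  57.4] 9.05 px 3531
tcp [563.6 106.8 166.7] yaw -80.92 tilt 0.01 t 27.78 open 86.9 F [ 0.5  0.1 -0.4] q6 1.41 q1 -0.01
 yaw change 89.92 rotvec tool deg [-8.992e+01  1.000e-02 -1.000e-02]
 yaw change -90.08 rotvec tool deg [ 9.008e+01 -1.000e-02 -1.000e-02]
 shift BEFORE turning (tool xyz) [ 56.8 418.5  -2.7] norm rows 10.13Traceback (most recent call last):
  File "<stdin>", line 5, in <module>
  File "wm.py", line 22, in mat
    n,l,st,ce=cv2.connectedComponentsWithStats(bl); k=1+np.argmax(st[1:,4])
                                                        ~~~~~~~~~^^^^^^^^^^
    return _wrapfunc(a, 'argmax', axis=axis, out=out, **kwds)
    return bound(*args, **kwds)
ValueError: attempt to get argmax of an empty sequence
```

View pics/w16.png

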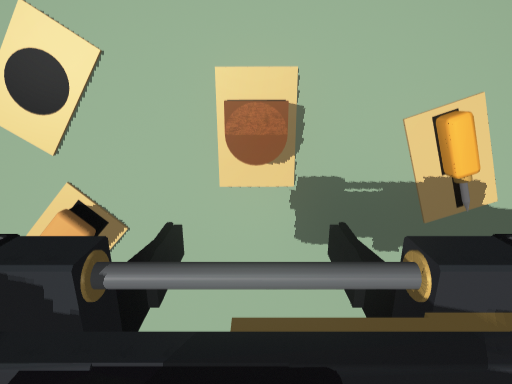

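The heel sits on its outline at (256,132), straight edge on straight edge, with no black showing. Last is the wax tin.

```bash
python3 -m creep '[5,38,-0.2,0,0,0,1,5,38,-0.2,0,0,0,1,5,38,-0.2,0,0,0,1,5,38,-0.2,0,0,0,1,5,38,-0.2,0,0,0,1,5,38,-0.2,0,0,0,1,5,38,-0.2,0,0,0,1,5,38,-0.2,0,0,0,1]' && python3 -m creep '[5,38,-0.2,0,0,0,1,5,38,-0.2,0,0,0,1,5,38,-0.2,0,0,0,1,0,0,0,0,0,0,1,0,0,0,0,0,0,1,0,0,0,0,0,0,1]'; python3 go.py 632.3 -306.1 20 -80.9;python3 - <<'E'
from wm import *
im=optics.get_image("wrist"); cv2.imwrite("pics/w17.png",im["color"][:,:,::-1])
uv=proj(im,[[632.3,-306.1,26]])[0];print(uv)
obj(im,uv,26,lambda H,S,V:(abs(H-22)<10)&(S<130)&(V>120)&(S>40))
E
```

```text
time: 28.45
tcp_pos: [614.1, -195.8, 125.5]
tool_rot: [0.844, 1.57, -2.139]
force: [0.7, 1.0, -0.9]
opening: 87.0
time: 28.95
tcp_pos: [631.4, -305.7, 110.3]
tool_rot: [-0.543, 1.568, 2.756]
force: [0.2, 0.4, -0.1]
opening: 87.2
tcp [ 631.4 -305.7  110.3] yaw -80.96 tilt 0.14 t 28.95 open 87.2 F [ 0.2  0.4 -0.1] q6 0.8 q1 -0.61
 yaw change 0.06 rotvec tool deg [-0.06  0.12  0.07]
 yaw change -179.94 rotvec tool deg [ 1.7994e+02  1.1000e-01 -1.9000e-01]
 shift BEFORE turning (tool xyz) [90.3  0.6 -1. ] norm rows 2.16
[256.78810984 200.85022954]
obj centroid [ 632.9 -306.1] pca 7.96 rect [ 632.5 -306.2] [42.4 42.8] 9.07 px 2137
```

View pics/w17.png

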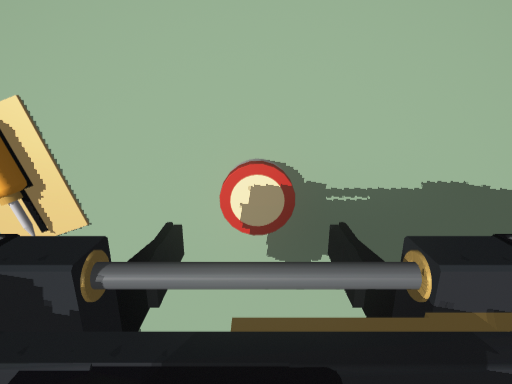

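```bash
python3 -m creep '[30,0.6,-1.1,0,0,0,1, 30,0,0,0,0,0,1, 22,0,0,0,0,0,1, 8,0,0,0,0,0,1, 0,0,0,0,0,0,1,0,0,0,0,0,0,1]'; python3 go.py 632.5 -306.2 20 -80.9; python3 -m creep '[0,0,0,0,0,0,0,0,0,0,0,0,0,0,0,0,0,0,0,0,0,0,0,0,0,0,0,0,0,0,0,0,0,0,0,0,0,0,0,0,0,0]'; python3 go.py 622.4 332.4 90 -80.9
python3 - <<'E'
from wm import *
im=optics.get_image("wrist"); cv2.imwrite("pics/w18.png",im["color"][:,:,::-1])
E
```

```text
time: 29.5
tcp_pos: [633.0, -305.0, 21.7]
tool_rot: [0.228, 1.57, -2.754]
force: [-0.8, -0.4, -0.4]
opening: 86.6
tcp [ 633.  -305.    21.7] yaw -80.82 tilt 0.06 t 29.5 open 86.6 F [-0.8 -0.4 -0.4] q6 0.8 q1 -0.61
 yaw change -0.08 rotvec tool deg [ 0.08  0.06 -0.01]
 yaw change 179.92 rotvec tool deg [-1.7992e+02  2.0000e-02  1.0000e-01]
 shift BEFORE turning (tool xyz) [1.7 1.1 0.7] norm rows 0.05
time: 30.0
tcp_pos: [632.5, -306.4, 21.9]
tool_rot: [0.586, 1.57, -2.397]
force: [-0.3, 0.4, 2.5]
opening: 61.7
tcp [ 632.5 -306.4   21.9] yaw -80.92 tilt 0.06 t 30.0 open 61.7 F [-0.3  0.4  2.5] q6 0.8 q1 -0.61
 yaw change 0.02 rotvec tool deg [-0.02  0.05 -0.03]
 yaw change -179.98 rotvec tool deg [ 1.7998e+02 -5.0000e-02 -8.0000e-02]
 shift BEFORE turning (tool xyz) [ -68.6 -632.3  -90.7] norm rows 15.41
```

View pics/w18.png

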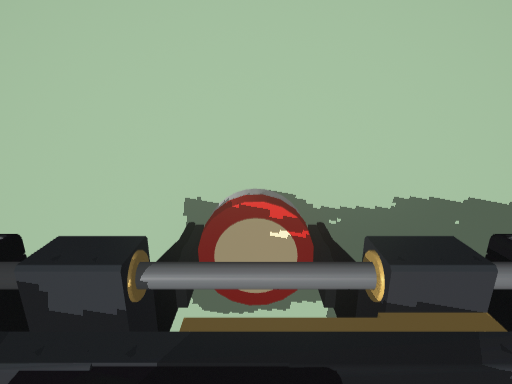

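```bash
python3 -m creep '[-30,0,0,0,0,0,0,-40,0,0,0,0,0,0,-40,0,0,0,0,0,0,0,-39.5,-5.7,0,0,0,0,0,-39.5,-5.7,0,0,0,0,0,-39.5,-5.7,0,0,0,0,0,-39.5,-5.7,0,0,0,0,0,-39.5,-5.7,0,0,0,0]' && python3 -m creep '[0,-39.5,-5.7,0,0,0,0,0,-39.5,-5.7,0,0,0,0,0,-39.5,-5.7,0,0,0,0,0,-39.5,-5.7,0,0,0,0,0,-39.5,-5.7,0,0,0,0,0,-39.5,-5.7,0,0,0,0,0,-39.5,-5.7,0,0,0,0,0,-39.5,-5.7,0,0,0,0]' && python3 -m creep '[0,-39.5,-5.7,0,0,0,0,0,-39.5,-5.7,0,0,0,0,0,-39.5,-5.7,0,0,0,0,0,0,0,0,0,0,0,0,0,0,0,0,0,0,0,0,0,0,0,0,0]';python3 go.py 622.4 332.4 26 -80.9
python3 - <<'E'
from wm import *
im=optics.get_image("wrist"); cv2.imwrite("pics/w19.png",im["color"][:,:,::-1])
E
```

```text
time: 30.72
tcp_pos: [628.8, -104.9, 131.1]
tool_rot: [-0.215, 1.569, 3.084]
force: [-0.1, 0.1, -0.5]
opening: 61.2
time: 31.38
tcp_pos: [623.9, 214.5, 130.8]
tool_rot: [-0.026, 1.568, -3.009]
force: [0.6, -0.1, -1.7]
opening: 61.3
time: 31.88
tcp_pos: [622.0, 332.1, 130.5]
tool_rot: [0.285, 1.568, -2.697]
force: [-0.6, -0.9, -0.6]
opening: 61.2
tcp [622.  332.1 130.5] yaw -80.86 tilt 0.18 t 31.88 open 61.2 F [-0.6 -0.9 -0.6] q6 1.74 q1 0.33
 yaw change -0.04 rotvec tool deg [ 0.04  0.17 -0.05]
 yaw change 179.96 rotvec tool deg [-1.7996e+02  8.0000e-02  2.7000e-01]
 shift BEFORE turning (tool xyz) [104.5  -0.3  -0.7] norm rows 2.51
```

View pics/w19.png

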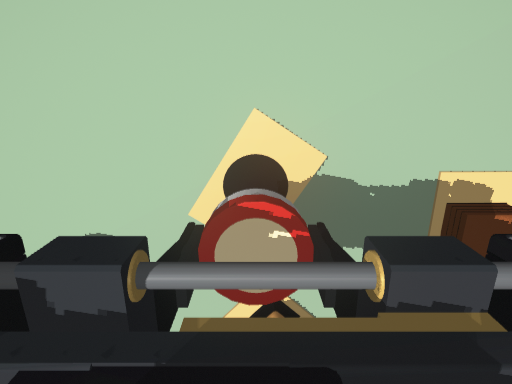

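```bash
python3 -m creep '[36,-0.2,-0.6,0,0.1,0,0,36,0,0,0,0,0,0,22,0,0,0,0,0,0,0,0,0,0,0,0,0,0,0,0,0,0,0,0,0,0,0,0,0,0,0]';python3 go.py 622.4 332.4 25 -80.9
python3 - <<'E'
from wm import *
im=optics.get_image("wrist"); s,R=tool(); p=s["tcp_pos"]; cv2.imwrite("pics/w20.png",im["color"][:,:,::-1])
g=cv2.cvtColor(im["color"],cv2.COLOR_RGB2GRAY).astype(int)
print(list(zip(range(170,215),g[170:215,255].tolist())))
for r in (180,185,190,195): print(r,(R.T@(plane(im,[[255,r]],3)[0]-p)).round(1))
E
```

```text
time: 32.43
tcp_pos: [624.9, 331.9, 38.7]
tool_rot: [-3.001, 1.568, 0.297]
force: [0.6, -0.2, -0.6]
opening: 60.6
tcp [624.9 331.9  38.7] yaw -81.01 tilt 0.17 t 32.43 open 60.6 F [ 0.6 -0.2 -0.6] q6 1.74 q1 0.33
 yaw change 0.11 rotvec tool deg [-0.11 -0.17  0.02]
 yaw change -179.89 rotvec tool deg [1.7989e+02 4.0000e-02 2.6000e-01]
 shift BEFORE turning (tool xyz) [13.7 -0.9  2.5] norm rows 0.33
[(170, 215), (171, 214), (172, 214), (173, 214), (174, 214), (175, 214), (176, 214), (177, 213), (178, 214), (179, 214), (180, 214), (181, 214), (182, 214), (183, 199), (184, 71), (185, 57), (186, 56), (187, 60), (188, 86), (189, 135), (190, 134), (191, 134), (192, 134), (193, 131), (194, 109), (195, 70), (196, 70), (197, 70), (198, 69), (199, 68), (200, 69), (201, 78), (202, 108), (203, 107), (204, 106), (205, 106), (206, 103), (207, 86), (208, 68), (209, 67), (210, 67), (211, 66), (212, 67), (213, 65), (214, 65)]
180 [ 36.6  -0.2 -30.8]
185 [ 36.6  -0.2 -27.5]
190 [ 36.6  -0.2 -24.2]
195 [ 36.6  -0.2 -20.9]
```

View pics/w20.png

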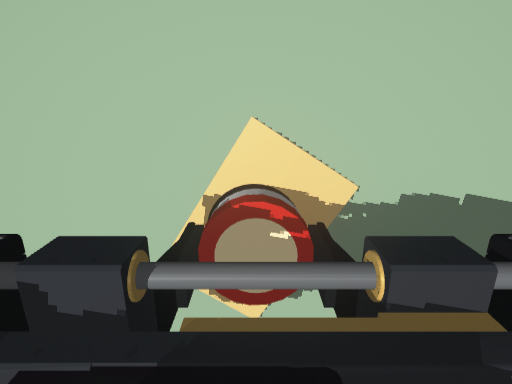

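```bash
python3 -m creep '[6,-0.4,2.5,0,-0.1,0,0,5,0,0,0,0,0,0,0,0,0,0,0,0,0,0,0,0,0,0,0,0,0,0,0,0,0,0,0]';python3 go.py 622.4 332.4 25 -80.9
```

```text
time: 32.9
tcp_pos: [620.7, 332.9, 26.4]
tool_rot: [-0.084, 1.57, -3.067]
force: [0.5, 0.2, -1.0]
opening: 61.8
tcp [620.7 332.9  26.4] yaw -80.9 tilt 0.07 t 32.9 open 61.8 F [ 0.5  0.2 -1. ] q6 1.75 q1 0.33
 yaw change 0.0 rotvec tool deg [-0.    0.07  0.01]
 yaw change -180.0 rotvec tool deg [ 1.8e+02  1.0e-02 -1.1e-01]
 shift BEFORE turning (tool xyz) [ 1.4  0.7 -1.6] norm rows 0.05
```

```bash
python3 -m creep '[0,0.3,-1,0,0,0,0,0,0,0,0,0,0,0,0,0,0,0,0,0,0,0,0,0,0,0,0,0]';python3 go.py 622.4 332.4 25 -80.9;python3 -m creep '[0.5,0,0,0,0,0,0,0,0,0,0,0,0,0,0,0,0,0,0,0,0]';python3 go.py 622.4 332.4 25 -80.9
python3 - <<'E'
from wm import *
im=optics.get_image("wrist"); s,R=tool(); p=s["tcp_pos"]; cv2.imwrite("pics/w21.png",im["color"][150:330,130:390,::-1].repeat(3,0).repeat(3,1))
E
```

```text
time: 33.23
tcp_pos: [621.8, 332.6, 26.2]
tool_rot: [-0.049, 1.569, -3.032]
force: [0.1, 0.2, -1.2]
opening: 61.2
tcp [621.8 332.6  26.2] yaw -80.92 tilt 0.08 t 33.23 open 61.2 F [ 0.1  0.2 -1.2] q6 1.74 q1 0.33
 yaw change 0.02 rotvec tool deg [-0.02  0.08  0.  ]
 yaw change -179.98 rotvec tool deg [ 1.7998e+02  1.0000e-02 -1.2000e-01]
 shift BEFORE turning (tool xyz) [ 1.2  0.3 -0.5] norm rows 0.03
time: 33.48
tcp_pos: [621.7, 332.5, 25.6]
tool_rot: [-0.005, 1.569, -2.988]
force: [-0.3, -0.6, -1.6]
opening: 61.2
tcp [621.7 332.5  25.6] yaw -80.91 tilt 0.1 t 33.48 open 61.2 F [-0.3 -0.6 -1.6] q6 1.74 q1 0.33
 yaw change 0.01 rotvec tool deg [-0.01  0.1   0.  ]
 yaw change -179.99 rotvec tool deg [ 1.7999e+02  0.0000e+00 -1.5000e-01]
 shift BEFORE turning (tool xyz) [ 0.6  0.2 -0.7] norm rows 0.02
```

View pics/w21.png

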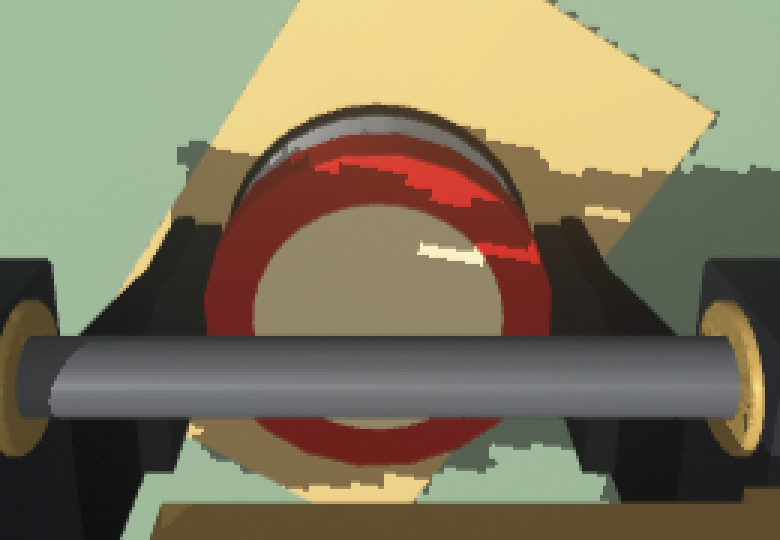

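```bash
python3 -m creep '[0.5,0.1,-0.4,0,0,0,0,0,0,0,0,0,0,0,0,0,0,0,0,0,0.9,0,0,0,0,0,0,0.9,0,0,0,0,0,0,0.9,0,0,0,0,0,0,0.9]'; python3 go.py 622.4 332.4 25 -80.9; python3 -m creep '[-20,0,0,0,0,0,0.9, -40,0,0,0,0,0,1, -40,0,0,0,0,0,1, -40,0,0,0,0,0,1, 0,0,38,0,0,0,1, 0,0,38,0,0,0,1, 0,0,0,0,0,0,1, 0,0,0,0,0,0,1]'; python3 -m creep '[0,0,0,0,0,0,1,0,0,0,0,0,0,1]'
python3 - <<'E'
from wm import *
im=optics.get_image("wrist"); cv2.imwrite("pics/w22.png",im["color"][:,:,::-1])
uv=proj(im,[[622.4,332.4,29]])[0];print(uv)
obj(im,uv,29,lambda H,S,V:(abs(H-22)<10)&(S<130)&(V>100)&(S>30))
obj(im,uv,29,lambda H,S,V:((H<8)|(H>172))&(S>150)&(V>60))
try: mat(im,(622.4,332.4))
except Exception as e: print("no black")
uv=proj(im,[[452.4,306.6,39]])[0];print("brush uv",uv)
E
python3 go.py 530 285 280 -90
```

```text
time: 34.03
tcp_pos: [622.3, 332.6, 25.4]
tool_rot: [-0.126, 1.57, -3.109]
force: [0.4, 0.2, 1.4]
opening: 76.3
tcp [622.3 332.6  25.4] yaw -80.91 tilt 0.06 t 34.03 open 76.3 F [0.4 0.2 1.4] q6 1.74 q1 0.33
 yaw change 0.01 rotvec tool deg [-0.01  0.06  0.01]
 yaw change -179.99 rotvec tool deg [ 1.7999e+02  1.0000e-02 -1.0000e-01]
 shift BEFORE turning (tool xyz) [ 0.4  0.2 -0. ] norm rows 0.01
time: 34.7
tcp_pos: [543.4, 319.9, 165.1]
tool_rot: [0.127, 1.565, -2.855]
force: [0.5, 1.4, 0.7]
opening: 86.8
time: 34.87
tcp_pos: [549.1, 321.0, 165.8]
tool_rot: [-2.743, 1.569, 0.557]
force: [1.1, 0.2, -0.4]
opening: 87.2
[256.42085031 106.31855356]
obj centroid [622.5 333. ] pca 159.84 rect [622.1 333.2] [42.1 42.9] 99.06 px 1849
obj centroid [623.4 332.9] pca 93.95 rect [622.5 332.8] [59.5 60.4] 99.06 px 1649
no black
brush uv [255.08381533 277.60450956]
tcp [549.2 321.  165.6] yaw -80.93 tilt 0.06 t 34.92 open 87.1 F [-0.1 -0.6 -0.4] q6 1.77 q1 0.35
 yaw change -9.07 rotvec tool deg [ 9.07 -0.05  0.03]
 yaw change 170.93 rotvec tool deg [-1.7093e+02 -5.0000e-02 -8.0000e-02]
 shift BEFORE turning (tool xyz) [-114.5   32.4   24.5] norm rows 2.91
```

View pics/w22.png

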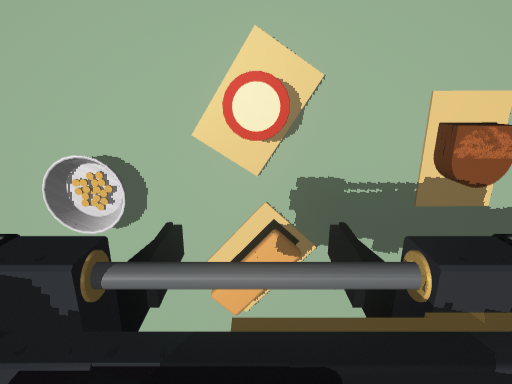

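The wax is centred at (256,106) with no black showing. I'll raise the arm, then do a final look with the fixed cameras.

```bash
python3 -m creep '[-30,0,0,0,0,0,1,-30,0,0,0,0,0,1,-30,30,30,0,0,0,1,0,30,30,0,0,0,1,0,30,30,0,0,0,1,0,30,30,0,0,0,1,0,0,0,0,0,0,1,0,0,0,0,0,0,1]'; python3 -m creep '[0,0,0,0,0,0,1,0,0,0,0,0,0,1]'
python3 - <<'E'
from wm import *
im=optics.get_image("wrist"); cv2.imwrite("pics/w23.png",im["color"][:,:,::-1])
a=optics.get_image("scene")["color"][120:350,120:420,::-1]; cv2.imwrite("pics/s_end.png",cv2.resize(a,None,fx=2.5,fy=2.5,interpolation=cv2.INTER_CUBIC))
a=optics.get_image("side")["color"][100:300,100:400,::-1]; cv2.imwrite("pics/d_end.png",cv2.resize(a,None,fx=2.5,fy=2.5,interpolation=cv2.INTER_CUBIC))
for nm,w,z in(("brush",(452.4,306.6),39),("wax",(622.4,332.4),29),("heel",(611,114.6),33),("awl",(629.5,-84.2),29)): print(nm,proj(im,[[*w,z]])[0].round())
E
python3 go.py 500 250 280
```

```text
time: 35.58
tcp_pos: [454.0, 190.5, 249.7]
tool_rot: [-0.088, 1.569, -3.075]
force: [1.2, -0.2, -0.5]
opening: 87.1
time: 35.75
tcp_pos: [456.5, 192.5, 249.9]
tool_rot: [-2.897, 1.569, 0.403]
force: [-0.3, 0.9, -0.3]
opening: 87.4
brush [162. 157.]
wax [152.  -3.]
heel [348.  43.]
awl [523.  56.]
tcp [455.4 192.6 249.4] yaw -80.86 tilt 0.04 t 35.9 open 86.9 F [ 0.7  0.4 -0. ] q6 1.58 q1 0.17
 shift BEFORE turning (tool xyz) [-30.6 -49.6 -53.2] norm rows 1.89
```

View pics/w23.png

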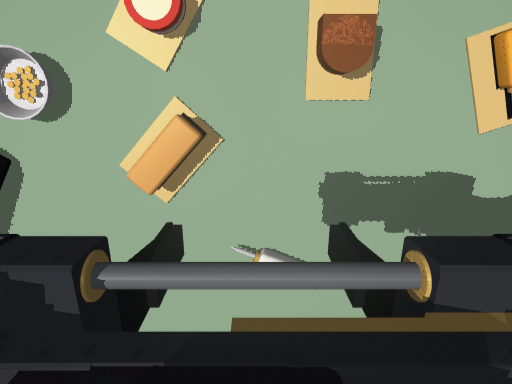

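View pics/s_end.png

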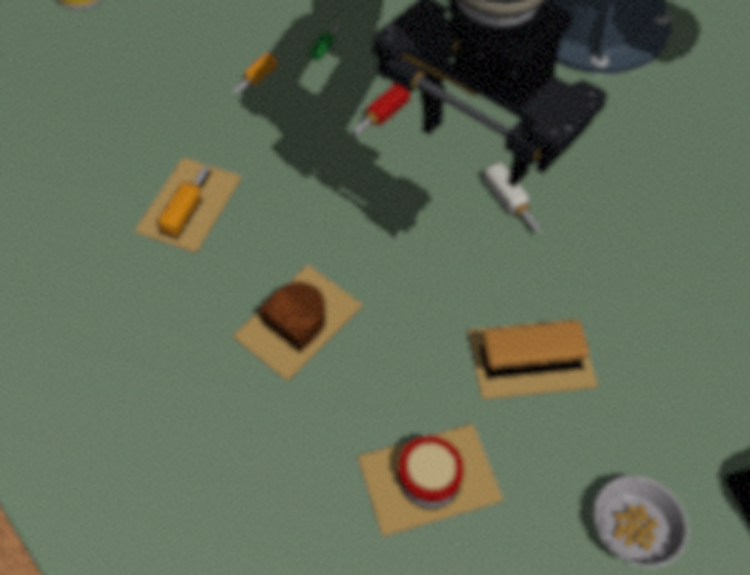

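View pics/d_end.png

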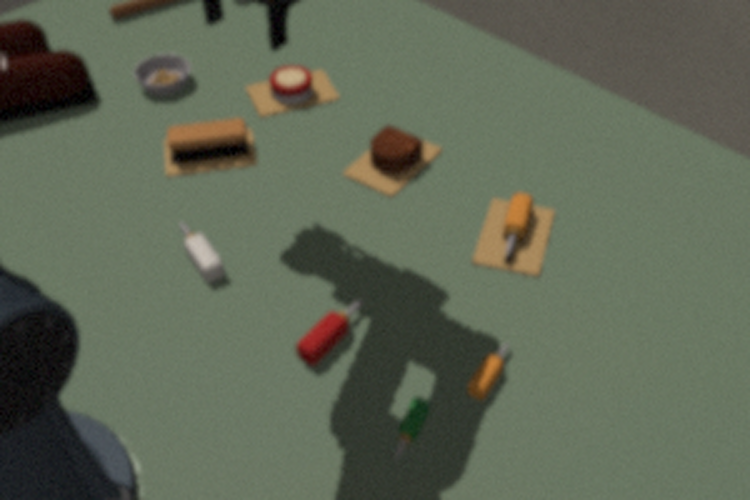

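All four are on their mats, and the dish and look-alikes are where they were. The arm is clear, so I'm handing in.

```bash
python3 -c "
from station import workorder,monitor
print(workorder.sign_off()); print(monitor.state()['time'])"
```

```text
the job is handed in; nothing more can be done
None
the job is handed in; nothing more can be done
```

The brush, awl, heel and wax tin are each on their own mat, flat and released. I handed the job in at about 36 s of robot time. The awl is the larger orange one; I left the small orange, green, red and white look-alikes alone.

**Final positions:** in views from nearly overhead after each release, the pieces were within about 1 mm of their outlines. No black showed apart from a sliver beside the awl's tapered tip.

| Piece | Measured (mm) | Target (mm) |
|---|---|---|
| Heel | 611.1, 114.7 | 611, 114.6 |
| Wax tin | 622.3, 333 | 622.4, 332.4 |
| Awl | 628.7, -84.7 | 629.5, -84.4 |
| Brush | 451.8, 306.0 | 452.4, 306.6 |

**Checks that disagreed:**
- **Brush:** the colour mask ran into the mat, giving a size of 67 × 104 mm instead of 40 × 104. Its position above is therefore weak. I judged the brush centred by eye, from equal margins in the picture.
- **Awl:** its angle read 29.1° against 28.25°, probably because a shadow crossed the handle.
- **Heel:** while it was held over the mat, dead reckoning and the picture differed by about 1.3 mm. I followed the picture.

**Other things left alone:** in the last views the tack dish stood undisturbed. The glue can was mostly out of frame, so I did not re-measure it, but the arm never came near it.

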